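# Stand the test bars upright in the hardness stage

### The job

Take the round and the square steel bar out of the slanted rest and stand each upright, same end up, in the hole of its own shape in the dark holder block on the stage, fully home on the hole's floor. The block may have been left off-centre along its slide, so find the holes; lower the bars in gently, without ramming or dropping them, then let go. Leave everything else where it is.

Things in the scene. Friction and masses are not known exactly. Their poses are not given: they have to be found in the camera images.
- rest: fixed slanted rest: grey base 160 (x) x 170 (y) x 10 mm with two aluminium channels at y = +35 and -35 mm holding the bars 32 deg from vertical, tops leaning to -x (towards the robot), feet on, or up to 4 mm short of, end stops at the +x side. Which bar is in which channel varies. Draw a bar out along its own axis. Origin: centre of the underside, z up; yaw up to 0.3 rad either way
- rest_foot_a (a point): foot corner of the channel at +y: where its sloping floor meets its end stop, 20 mm above the table. Channel 23 mm wide between 4 mm walls, 14 mm high off the floor, beside the lowest 70 mm of the bar; the floor, 30 mm wide and below the bar, ends 95 mm from the stop: the upper 65 mm of the bar is free all round
- rest_foot_b (a point): the same corner of the channel at -y
- round_bar: round plain steel test bar, 20 mm diameter, 160 mm long, about 0.4 kg, 2 mm chamfer round the foot. Origin: centre of the foot (lower end face); z runs along the bar from the foot to the top end (z = 160 mm)
- square_bar: square plain steel test bar, 16 x 16 mm, 160 mm long, about 0.32 kg, the lowest 3 mm stepped in to 12.6 mm. Origin: centre of the foot (lower end face); z runs along the bar from foot to top, x and y are normal to its flats; in the rest its y is the rest's y, so two flats face sideways
- round_bar_foot (a point): centre of the round bar's foot face
- square_bar_foot (a point): centre of the square bar's foot face
- stage: fixed cross-slide stage: white base 110 (x) x 170 (y) x 20 mm that carries a dark steel holder block 80 (x) x 120 (y) mm, its flat top 75 mm above the table, with a round and a square hole. Origin: centre of the base's underside, z up; yaw up to 0.35 rad either way. A micrometer thimble sticks out 48 mm at the +x side, below 22 mm
- stage_mid (a point): fixed point on the stage axis at the height of the block's top (75 mm). The block itself was left anywhere within 12 mm either way ALONG THE STAGE'S Y of this point (x exact, not yawed on the stage); where is not measured: look, or feel for a hole with the bar. The slide is locked: up to 40 N does not move it
- stage_round (a point): where the round hole's mouth would be with the block centred (35 mm to +y); the true mouth is up to 12 mm off along y. Round hole 22 mm wide, 42 mm deep (floor 33 mm above the table), 3 mm chamfer
- stage_square (a point): the same for the square hole (35 mm to -y): 18 x 18 mm, sides along the stage's x and y, 42 mm deep, 3 mm chamfer; always 70 mm from the round hole
- puck_a: bystander: black moulded specimen disc, 30 mm across, 18 mm high. Origin: centre of its underside
- puck_b: bystander: another such specimen disc. Origin: centre of its underside
- puck_c: bystander: another such specimen disc. Origin: centre of its underside
- ref_block: bystander: flat steel reference disc, 60 mm across, 12 mm high. Origin: centre of its underside
- case: bystander: flat yellow plastic case, 100 x 140 x 28 mm. Origin: centre of its underside
- alcohol: bystander: white plastic bottle, 56 mm across, 140 mm tall, standing. Origin: centre of its underside
- loupe: bystander: black eye loupe, 36 mm across, 40 mm high. Origin: centre of its underside
- driver: bystander: screwdriver, 160 mm, lying. Origin: middle of its length, on its underside
There are look-alikes about, which are no part of the job. What is shaped like the square_bar but purple is not meant.

How it is judged:
On the way:
1. one of the two bars, either, stands home in its own hole (((z of round_bar_foot in the frame of stage below 0.037 m and x of round_bar_foot in the frame of stage between -0.005 and 0.005 m and y of round_bar_foot in the frame of stage between 0.018 and 0.052 m and angle between round_bar's own z axis and vertical below 0.08 rad) or (z of square_bar_foot in the frame of stage below 0.037 m and x of square_bar_foot in the frame of stage between -0.005 and 0.005 m and y of square_bar_foot in the frame of stage between -0.052 and -0.018 m and angle between square_bar's own z axis and vertical below 0.08 rad))), for 0.2 s.
At the end, for the whole second after the job is handed in: Each bar stands in the hole of its own shape: foot within 4 mm of the hole floor (under 37 mm above the stage underside), within 5 mm of the stage centre line, 18 to 52 mm from the origin (round +y, square -y), leaning under 0.08 rad, same end up, at rest (under 20 mm/s) (z of each of round_bar_foot, square_bar_foot in the frame of stage below 0.037 m and x of round_bar_foot in the frame of stage between -0.005 and 0.005 m and y of round_bar_foot in the frame of stage between 0.018 and 0.052 m and angle between each of round_bar, square_bar's own z axis and vertical below 0.08 rad and x of square_bar_foot in the frame of stage between -0.005 and 0.005 m and y of square_bar_foot in the frame of stage between -0.052 and -0.018 m and linear speed of each of round_bar, square_bar below 0.02 m/s); the robot touches nothing.
It fails at once if a bar is rammed: more than 70 N between a bar and the stage (contact force between any of round_bar, square_bar and stage above 70 N).
It fails at once if a bar is dropped into its hole: it moves faster than 0.35 m/s with its foot inside the block ((z of round_bar_foot in the frame of stage below 0.072 m and x of round_bar_foot in the frame of stage between -0.02 and 0.02 m and y of round_bar_foot in the frame of stage between -0.052 and 0.052 m and linear speed of round_bar above 0.35 m/s) or (z of square_bar_foot in the frame of stage below 0.072 m and x of square_bar_foot in the frame of stage between -0.02 and 0.02 m and y of square_bar_foot in the frame of stage between -0.052 and 0.052 m and linear speed of square_bar above 0.35 m/s)).
It fails at once if a bystander is shifted by more than 30 mm (distance of any of puck_a, puck_b, puck_c, ref_block, case, alcohol, loupe, driver from where it was at the start of the episode above 0.03 m).
It also fails if it takes over 72 s, if anything falls off the work surface, if the arm or the gripper's body presses on something with over 40 N, if the wrist force passes 120 N, or if a joint passes its speed limit or range.

### The arm

A 6-joint arm with a two-finger parallel gripper is mounted at the origin on the work surface. World frame = base frame: x ahead of the robot, y to its left, z up, the work surface at z = 0. Lengths are in m, angles in rad, forces in N, time in s.
With the tool pointing down it reaches from about 0.3 to 0.75 m from the base axis. Payload 8.5 kg.
Tool frame: the origin (TCP) lies at the very end of the fingers, on their centre line; the grasp point (between the pads) lies 19 mm behind it; y points along the fingers, z is the direction in which the jaws open and shut, and the axes are right-handed (so a half turn about y gives the same grasp; the last joint's range is limited). The gripper opens to 88 mm and grips with 3 to 60 N. Pads are 18 mm wide; open, the fingers measure 123 mm over their backs; the gripper's body (75 mm by 187 mm) begins 45 mm behind the grasp point.
Start: joints at [-1.403, 0.381, 1.297, -0, 1.464, -0.215], TCP at [0.205, -0.51, 0.239] pointing down, gripper open.
Joint ranges: [-3.11, 3.11], [-0.89, 2.33], [0.22, 2.48], [-1.42, 4.56], [0.17, 2.85], [-2.88, 2.88]. Speed limits (rad/s): [2.39, 2.39, 3.14, 3.14, 3.14, 3.14].

### API

Orientations are given as a rotation vector (axis times angle).
In Python, from workcell import bot, vision gives the robot as it stands.
- The arm moves only by the shell command python3 -m creep 'ROWS' [FORCE]. ROWS is JSON, a list of rows, each an object of numbers: "jaw": the finger opening in m, from 0 to 0.0881; "tx", "ty", "tz": the shift along the tool's x, y, z in m; "yaw": the turn about the tool's y in rad. A call has 1 to 20 rows; each row is the pose to reach, as a shift and turn from the pose commanded when the call began, along the tool's axes at that moment; what a row does not reach only later rows make up. A row lasts 1/12 s, in which the tool goes at most 41.7 mm and 7.16 degrees, less where a joint would pass 70% of its speed; a pose out of reach is approached as far as the arm can. A call with a gripper value outside its range is refused whole. The fingers move at their own pace and stop on an object; FORCE is the grip in N (left out, the last holds). Time passes only in rows, so rows that repeat a pose let the fingers close. It gives the time, the measured TCP pose, the force and the opening at its end, in the units of the state.
- bot.sense(): the state, without advancing time (a new reading comes with each control period).
- vision.get_image(name): name is "side" or "top" or "wrist"; returns a dict with "pixels" (480x640x3 uint8, red, green, blue), "depth" (480x640 float32, m along the optical axis (not along the pixel's ray), 0 where there is no reading), "fx", "fy", "cx", "cy" (pixels), "k1" (the pictures are not rectified: a ray, as slopes to the right and down, at radius r is drawn at 1 + k1 r^2 times it, then the intrinsics apply), "extrinsics" (4x4, takes a point from camera to world coordinates). Camera axes: x right, y down, z forward; pixel columns grow to the right and rows downward; lengths in m; the calibration is good to about 2 mm. A picture is of the moment at which its call begins.
- bot.hand_in(): hands the job in, once; it reports no verdict.
The state is a dict: "time_s": time; "joints": joint angles; "joint_velocities": joint speeds; "effort": joint torques, N m; "tool_pos": TCP position; "eef_rot": TCP orientation; "force": force on the tool from outside, world axes, zero at the start; "wrist_torque": the same for the moment, N m; "gripper_width": finger opening in m.
Only numpy, scipy, OpenCV 4.12 (cv2) and the standard library are available. Lean on these libraries where they do the work, as an engineer would, in place of code of your own. Each camera call takes 0.05 s, during which the arm holds its last target. There are 200 camera calls.

## Working session

There is one attempt and no reset: what is moved stays moved. The work goes in short steps, Python scripts to look and compute and a shell command to move; the robot and the scene stay as the last step left them, time stands still between calls to the robot, and variables do not carry over. Pictures are saved under pics/ and viewed, about 8 in all and at most 12, crops included, and the job is handed in when it is done.

```bash
ls; mkdir -p pics
python3 - <<'E'
from workcell import bot, vision
import cv2,numpy as np
s=bot.sense();print(s)
ims={}
for n in("top","side"):
    d=vision.get_image(n);np.savez(n+"0.npz",**d)
    cv2.imwrite(f"pics/{n}0.png",d["pixels"][:,:,::-1]);print(n,d["fx"],d["fy"],d["cx"],d["cy"],d["k1"],d["extrinsics"].round(3).tolist())
E
```

```text
pics
{'time_s': 0.0, 'joints': array([-1.40327875e+00,  3.81187218e-01,  1.29823826e+00,  1.53381760e-05,
        1.46359748e+00, -2.15316275e-01]), 'joint_velocities': array([ 0.00083389, -0.00134767,  0.0010484 , -0.0007336 ,  0.00035812,
       -0.00192676]), 'effort': array([-1.33900543e-03, -4.37920368e+01, -2.24562103e+01,  7.11563719e-02,
        3.50853475e-02, -1.06817029e-04]), 'tool_pos': array([ 0.20539929, -0.50991178,  0.23815007]), 'eef_rot': array([-0.38981216,  2.01325784, -2.0103284 ]), 'force': array([ 0.11664791,  0.17905983, -0.66257718]), 'wrist_torque': array([-0.02372066, -0.01656338,  0.01309673]), 'gripper_width': 0.08788509759095495}
top 462.5497078383789 462.5497078383789 317.8417953417865 236.372549550744 -0.05400373110694416 [[-0.003, -0.999, 0.046, 0.449], [-1.0, 0.004, 0.008, 0.034], [-0.008, -0.046, -0.999, 1.041], [0.0, 0.0, 0.0, 1.0]]
side 555.8755943559842 555.8755943559842 321.83517434381906 242.81754030308912 0.012167129408418086 [[-0.974, -0.154, 0.168, 0.334], [-0.228, 0.65, -0.725, 0.832], [0.003, -0.744, -0.668, 0.805], [0.0, 0.0, 0.0, 1.0]]
```

View pics/top0.png

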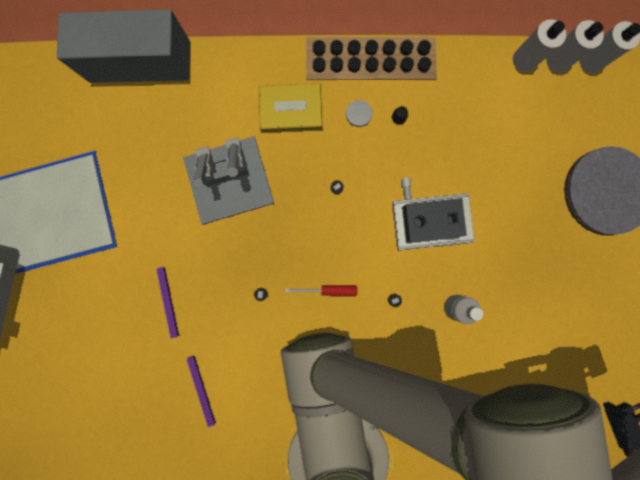

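View pics/side0.png

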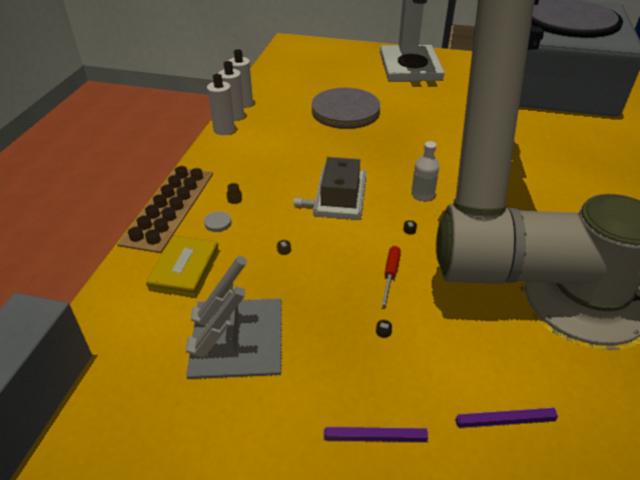

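The top view shows the rest at about (228,180) with bars leaning down-left, the stage at (433,221) with its square and round holes at (419,221) and (452,218), and the purple decoys at lower left. The side view shows the rest at (235,330), with one bar sticking out, and the block at (340,180). Next I measure them.

```bash
cat > h.py <<'E'
import numpy as np,cv2
from scipy.spatial.transform import Rotation as R
def K(d): return np.array([[d["fx"],0,d["cx"]],[0,d["fy"],d["cy"]],[0,0,1.]])
def cloud(d):
    v,u=np.mgrid[:480,:640]
    p=cv2.undistortPoints(np.stack([u,v],-1).reshape(-1,1,2).astype(float),K(d),np.array([float(d["k1"]),0,0,0])).reshape(480,640,2)
    z=d["depth"];c=np.dstack([p*z[...,None],z]);E=d["extrinsics"]
    w=c@E[:3,:3].T+E[:3,3];w[z==0]=np.nan;return w
def proj(d,P):
    E=np.linalg.inv(d["extrinsics"]);c=np.atleast_2d(P)@E[:3,:3].T+E[:3,3]
    return cv2.projectPoints(c,np.zeros(3),np.zeros(3),K(d),np.array([float(d["k1"]),0,0,0]))[0].reshape(-1,2)
def rect(xy):
    (c,s,a)=cv2.minAreaRect((xy*1000).astype(np.float32));return np.array(c)/1000,s,((a+45)%90-45)
E
python3 - <<'E'
from h import *
for n in("top","side"):
    d=dict(np.load(n+"0.npz"));w=cloud(d);x,y,z=w[...,0],w[...,1],w[...,2]
    print(n,"table z",np.nanmedian(z[(abs(x-.5)<.15)&(abs(y)<.15)]))
    def blob(m,nm):
        m=cv2.morphologyEx(m.astype(np.uint8),cv2.MORPH_OPEN,np.ones((2,2)))
        k,l,s,_=cv2.connectedComponentsWithStats(m)
        if k<2:return
        i=1+np.argmax(s[1:,4]);q=w[l==i];c,sz,a=rect(q[:,:2]);print(nm,len(q),c.round(4),np.round(sz,1),"deg %.2f"%a,"z %.4f"%np.median(q[:,2]))
        return q
    S=(abs(x-.5)<.12)&(abs(y+.2)<.15)
    T=(abs(x-.58)<.14)&(abs(y-.24)<.14)
    for off in (0,):
        q=blob(S&(abs(z-.075)<.008),"block")
        blob(S&(z>.014),"stage all")
        rgb=d["pixels"].astype(int);sat=rgb.max(2)-rgb.min(2)
        blob(T&(z>.004)&(z<.2)&(sat<60),"rest all")
        blob(T&(abs(z-.01)<.006)&(sat<60),"rest base")
    m=S&(z<.068)&(d["pixels"].max(2)<80)
    img=cv2.resize(d["pixels"],None,fx=4,fy=4,interpolation=cv2.INTER_CUBIC)[:,:,::-1]
    if n=="top":
        a=img[4*180:4*255,4*385:4*480];b=img[4*130:4*230,4*175:4*280]
        h=max(a.shape[0],b.shape[0]);f=lambda i:np.pad(i,((0,h-i.shape[0]),(0,0),(0,0)))
        cv2.imwrite("pics/crop.png",np.hstack([f(a),f(b)]))
    # high points in rest
    for zz in (.06,.08,.1,.12,.14,.155):
        q=w[T&(abs(z-zz)<.01)];print(zz,len(q),q.mean(0).round(3) if len(q) else "")
E
```

```text
top table z 0.00028466720780351285
block 2068 [ 0.5506 -0.2102] [127.5  19.4] deg 12.08 z nan
stage all 3882 [nan nan] [0. 0.] deg 0.00 z nan
rest all 5292 [0.6245 0.2445] [156.6 166.5] deg 16.73 z nan
rest base 3449 [0.623 0.244] [158.1 167.5] deg 16.01 z nan
0.06 325 [0.644 0.251 0.059]
0.08 181 [0.655 0.25  0.081]
0.1 124 [0.642 0.246 0.099]
0.12 81 [0.635 0.25  0.12 ]
0.14 86 [0.623 0.246 0.14 ]
0.155 217 [0.609 0.24  0.158]
side table z 0.001728571533990475
block 1134 [ 0.5363 -0.2586] [ 76.3 235.5] deg 6.02 z nan
stage all 2568 [ 0.5607 -0.2431] [141.1 252.1] deg 9.99 z nan
rest all 7660 [0.6666 0.2166] [152.5 293.6] deg 30.29 z nan
rest base 4623 [0.625  0.2458] [158.2 171.3] deg 17.25 z nan
0.06 533 [0.649 0.272 0.06 ]
0.08 404 [0.651 0.266 0.081]
0.1 342 [0.64  0.259 0.099]
0.12 253 [0.632 0.256 0.12 ]
0.14 260 [0.62  0.253 0.14 ]
0.155 356 [0.61  0.247 0.156]
```

View pics/crop.png

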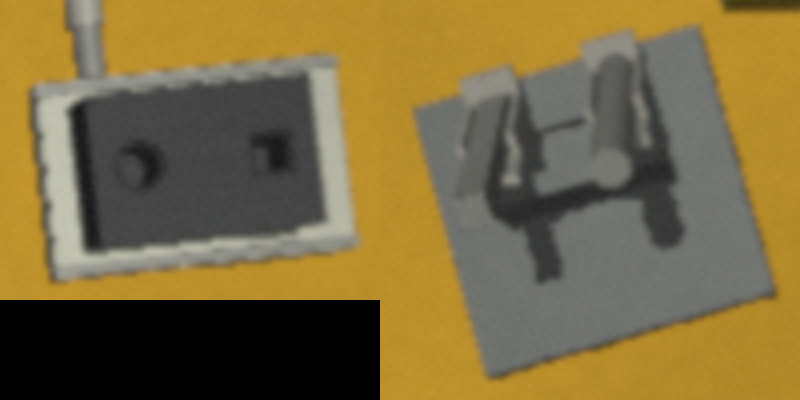

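The left crop shows the round hole at +y (image left) and the square hole at -y. The right crop shows the square bar in the +y channel and the round bar in the -y channel. Next I fit the stage more tightly and plan a wrist-camera look on the way.

```bash
cat >> h.py <<'E'
def pix2plane(d,uv,z):
    p=cv2.undistortPoints(np.asarray(uv,float).reshape(-1,1,2),K(d),np.array([float(d["k1"]),0,0,0])).reshape(-1,2)
    r=np.c_[p,np.ones(len(p))]@d["extrinsics"][:3,:3].T;o=d["extrinsics"][:3,3]
    return o+r*((z-o[2])/r[:,2])[:,None]
def shift(s,target):
    "tool-axis shift to put the TCP at target"
    return R.from_rotvec(s["eef_rot"]).inv().apply(np.asarray(target)-s["tool_pos"])
def jawang(s):
    z=R.from_rotvec(s["eef_rot"]).as_matrix()[:,2];return np.arctan2(z[1],z[0])
E
python3 - <<'E'
from h import *
from workcell import bot
d=dict(np.load("top0.npz"));g=d["pixels"].max(2).astype(int);rgb=d["pixels"].astype(int);sat=rgb.max(2)-rgb.min(2)
w=cloud(d)
def comp(m,seed):
    m=m.astype(np.uint8);k,l,s,_=cv2.connectedComponentsWithStats(m,connectivity=4);q=l==l[seed[1],seed[0]];v,u=np.nonzero(q);return np.c_[u,v],w[q]
uv,q=comp((g<95)&(sat<40),(435,225));
ok=q[:,2];print(len(uv),np.nanpercentile(ok,[5,25,50,75,95]).round(4))
k=np.isfinite(q[:,2])&(abs(q[:,2]-.075)<.006)
P=pix2plane(d,uv[k],.075);c,s,a=rect(P[:,:2]);print("block",c.round(4),np.round(s,1),round(a,2))
uv,q=comp((sat<45)&(abs(np.mgrid[:480,:640][1]-433)<50),(466,235))
k=np.isfinite(q[:,2])&(abs(q[:,2]-.02)<.006);P=pix2plane(d,uv[k],.02);c,s,a=rect(P[:,:2]);print("base",len(P),c.round(4),np.round(s,1),round(a,2))
s=bot.sense();print(R.from_rotvec(s["eef_rot"]).as_matrix().round(3),jawang(s))
for t in([.54,-.215,.33],[.55,.2,.33]):print(shift(s,t).round(3))
E
```

```text
2292 [0.0374 0.0729 0.0745 0.0759 0.0776]
block [ 0.5276 -0.2043] [ 79.8 120. ] 5.8
base 1427 [ 0.5522 -0.2104] [156.5 170.1] 5.39
[[-0.928 -0.     0.373]
 [-0.373  0.001 -0.928]
 [-0.    -1.    -0.001]] -1.1880173353845946
[-0.421 -0.091 -0.149]
[-0.585 -0.091 -0.53 ]
```

```bash
python3 -m creep '[{"tx":-0.42,"ty":-0.09,"tz":-0.15,"yaw":0.1},{"tx":-0.42,"ty":-0.09,"tz":-0.15,"yaw":0.1},{"tx":-0.42,"ty":-0.09,"tz":-0.15,"yaw":0.1},{"tx":-0.42,"ty":-0.09,"tz":-0.15,"yaw":0.1},{"tx":-0.42,"ty":-0.09,"tz":-0.15,"yaw":0.1},{"tx":-0.42,"ty":-0.09,"tz":-0.15,"yaw":0.1},{"tx":-0.42,"ty":-0.09,"tz":-0.15,"yaw":0.1},{"tx":-0.42,"ty":-0.09,"tz":-0.15,"yaw":0.1},{"tx":-0.42,"ty":-0.09,"tz":-0.15,"yaw":0.1},{"tx":-0.42,"ty":-0.09,"tz":-0.15,"yaw":0.1},{"tx":-0.42,"ty":-0.09,"tz":-0.15,"yaw":0.1},{"tx":-0.42,"ty":-0.09,"tz":-0.15,"yaw":0.1},{"tx":-0.42,"ty":-0.09,"tz":-0.15,"yaw":0.1},{"tx":-0.42,"ty":-0.09,"tz":-0.15,"yaw":0.1,"jaw":0.055}]'
python3 - <<'E'
from h import *
from workcell import bot,vision
d=vision.get_image("wrist");np.savez("w1.npz",**d);cv2.imwrite("pics/w1.png",d["pixels"][:,:,::-1])
d=vision.get_image("top");np.savez("top1.npz",**d)
s=bot.sense();print(jawang(s),s["tool_pos"],shift(s,[.56,.22,.33]).round(3))
E
```

```text
-1.187971009194658 [ 0.20541201 -0.51002202  0.23839955] [-0.602 -0.091 -0.545]invalid input
```

View pics/w1.png

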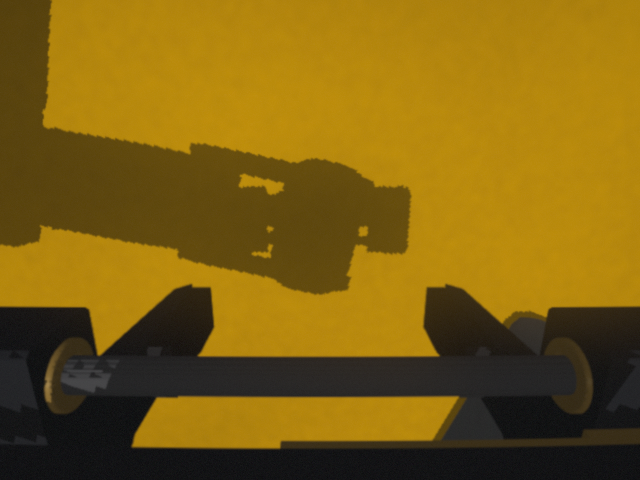

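The move was refused ("invalid input"), so the wrist view shows only bare table between the fingers. I suspect every row needs the same keys, so I'll resend with the jaw in every row.

```bash
python3 -m creep '[{"jaw":0.055,"tx":-0.42,"ty":-0.09,"tz":-0.15,"yaw":0.1},{"jaw":0.055,"tx":-0.42,"ty":-0.09,"tz":-0.15,"yaw":0.1},{"jaw":0.055,"tx":-0.42,"ty":-0.09,"tz":-0.15,"yaw":0.1},{"jaw":0.055,"tx":-0.42,"ty":-0.09,"tz":-0.15,"yaw":0.1},{"jaw":0.055,"tx":-0.42,"ty":-0.09,"tz":-0.15,"yaw":0.1},{"jaw":0.055,"tx":-0.42,"ty":-0.09,"tz":-0.15,"yaw":0.1},{"jaw":0.055,"tx":-0.42,"ty":-0.09,"tz":-0.15,"yaw":0.1},{"jaw":0.055,"tx":-0.42,"ty":-0.09,"tz":-0.15,"yaw":0.1},{"jaw":0.055,"tx":-0.42,"ty":-0.09,"tz":-0.15,"yaw":0.1},{"jaw":0.055,"tx":-0.42,"ty":-0.09,"tz":-0.15,"yaw":0.1},{"jaw":0.055,"tx":-0.42,"ty":-0.09,"tz":-0.15,"yaw":0.1},{"jaw":0.055,"tx":-0.42,"ty":-0.09,"tz":-0.15,"yaw":0.1},{"jaw":0.055,"tx":-0.42,"ty":-0.09,"tz":-0.15,"yaw":0.1},{"jaw":0.055,"tx":-0.42,"ty":-0.09,"tz":-0.15,"yaw":0.1}]'
python3 - <<'E'
from h import *
from workcell import bot,vision
d=vision.get_image("wrist");np.savez("w1.npz",**d);cv2.imwrite("pics/w1b.png",d["pixels"][:,:,::-1])
s=bot.sense();print(jawang(s),s["tool_pos"],s["time_s"],shift(s,[.56,.22,.33]).round(3))
E
```

```text
time_s: 1.37
tool_pos: [0.5386, -0.2144, 0.3282]
eef_rot: [-0.296, 2.071, -2.07]
force: [0.0, -0.3, -0.4]
gripper_width: 0.0551
-1.289077224333088 [ 0.53826591 -0.21486008  0.32830723] 1.4167 [-0.142 -0.002 -0.412]
```

View pics/w1b.png

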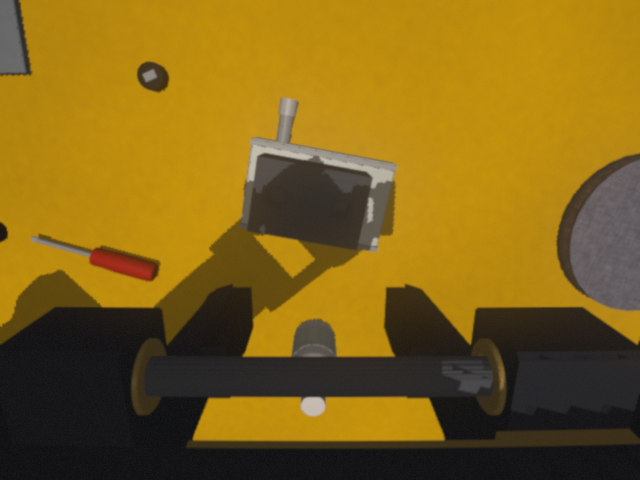

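The wrist view shows the block top in shadow at about (310,200), with the holes faint. I'll measure the block from depth and then do the same over the rest.

```bash
python3 -m creep '[{"tx":-0.11,"tz":-0.42},{"tx":-0.11,"tz":-0.42},{"tx":-0.11,"tz":-0.42},{"tx":-0.11,"tz":-0.42},{"tx":-0.11,"tz":-0.42},{"tx":-0.11,"tz":-0.42},{"tx":-0.11,"tz":-0.42},{"tx":-0.11,"tz":-0.42},{"tx":-0.11,"tz":-0.42},{"tx":-0.11,"tz":-0.42},{"tx":-0.11,"tz":-0.42},{"tx":-0.11,"tz":-0.42},{"tx":-0.11,"tz":-0.42}]'
cat > meas.py <<'E'
from h import *
from workcell import bot,vision
d=vision.get_image("wrist");np.savez("w2.npz",**d);cv2.imwrite("pics/w2.png",d["pixels"][:,:,::-1])
s=bot.sense();print(jawang(s),s["tool_pos"],s["time_s"])
d1=dict(np.load("w1.npz"));w=cloud(d1);print("cam",d1["extrinsics"][:3,3].round(3))
m=(abs(w[...,0]-.53)<.08)&(abs(w[...,1]+.205)<.1)&(abs(w[...,2]-.075)<.007)
c,sz,a=rect(w[m][:,:2]);print("block wrist",m.sum(),c.round(4),np.round(sz,1),round(a,2),"z",np.median(w[m][:,2]).round(4))
w=cloud(d);rgb=d["pixels"].astype(int);sat=rgb.max(2)-rgb.min(2)
x,y,z=np.moveaxis(w,-1,0)
T=(abs(x-.62)<.11)&(abs(y-.245)<.12)
m=(T&(abs(z-.01)<.004)&(sat<60)).astype(np.uint8);m=cv2.morphologyEx(m,cv2.MORPH_OPEN,np.ones((3,3)))>0
c,sz,a=rect(w[m][:,:2]);print("rest",m.sum(),c.round(4),np.round(sz,1),round(a,2))
A=np.radians(a);ex=np.array([np.cos(A),np.sin(A)]);ey=np.array([-ex[1],ex[0]])
P=w[T&np.isfinite(z)];L=np.c_[(P[:,:2]-c)@ex,(P[:,:2]-c)@ey,P[:,2]]
np.save("restlocal.npy",L)
for sg in(1,-1):
    B=L[(abs(L[:,1]-sg*.035)<.02)&(L[:,2]>.11)]
    print("bar",sg,len(B))
    if len(B)<5: continue
    for z0 in np.arange(.115,.185,.01):
        b=B[abs(B[:,2]-z0)<.005]
        if len(b)>3:print(round(z0,3),len(b),"x %.4f..%.4f y %.4f..%.4f"%(*np.percentile(b[:,0],[2,98]),*np.percentile(b[:,1],[2,98])))
E
python3 meas.py
```

```text
-1.2896841221789224 [ 0.53814097 -0.21510832  0.32843467] 1.4667
cam [ 0.609 -0.194  0.473]
block wrist 8083 [ 0.5305 -0.205 ] [ 80.7 120.4] 5.71 z 0.0736
rest 1480 [0.6079 0.1645] [77.3 30.8] 10.39
bar 1 0
bar -1 0invalid input
```

View pics/w2.png

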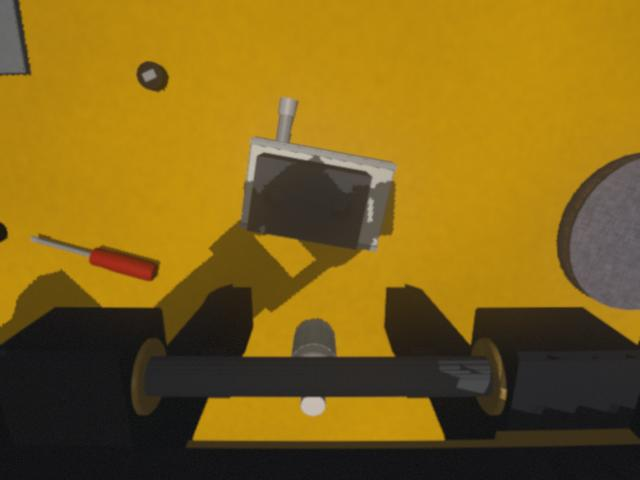

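The view is unchanged because the move was refused again, so evidently all five keys are needed. Wrist depth puts the block at (0.5305,-0.205), within 3 mm of the top-camera value.

```bash
python3 -m creep '[{"jaw":0.055,"tx":-0.11,"ty":0,"tz":-0.42,"yaw":0},{"jaw":0.055,"tx":-0.11,"ty":0,"tz":-0.42,"yaw":0},{"jaw":0.055,"tx":-0.11,"ty":0,"tz":-0.42,"yaw":0},{"jaw":0.055,"tx":-0.11,"ty":0,"tz":-0.42,"yaw":0},{"jaw":0.055,"tx":-0.11,"ty":0,"tz":-0.42,"yaw":0},{"jaw":0.055,"tx":-0.11,"ty":0,"tz":-0.42,"yaw":0},{"jaw":0.055,"tx":-0.11,"ty":0,"tz":-0.42,"yaw":0},{"jaw":0.055,"tx":-0.11,"ty":0,"tz":-0.42,"yaw":0},{"jaw":0.055,"tx":-0.11,"ty":0,"tz":-0.42,"yaw":0},{"jaw":0.055,"tx":-0.11,"ty":0,"tz":-0.42,"yaw":0},{"jaw":0.055,"tx":-0.11,"ty":0,"tz":-0.42,"yaw":0},{"jaw":0.055,"tx":-0.11,"ty":0,"tz":-0.42,"yaw":0},{"jaw":0.055,"tx":-0.11,"ty":0,"tz":-0.42,"yaw":0}]' && python3 meas.py
```

```text
time_s: 2.55
tool_pos: [0.5274, 0.2192, 0.3285]
eef_rot: [-0.295, 2.07, -2.07]
force: [0.9, -0.4, -0.0]
gripper_width: 0.0549
-1.2893588694127915 [0.52758698 0.21848334 0.32861937] 2.6
cam [ 0.609 -0.194  0.473]
block wrist 8083 [ 0.5305 -0.205 ] [ 80.7 120.4] 5.71 z 0.0736
rest 14531 [0.628  0.2467] [159.1 169.2] 16.11
bar 1 36988
0.115 129 x 0.0009..0.0167 y 0.0272..0.0429
0.125 136 x -0.0052..0.0101 y 0.0272..0.0428
0.135 156 x -0.0144..0.0040 y 0.0272..0.0428
0.145 157 x -0.0226..-0.0023 y 0.0272..0.0426
0.155 428 x -0.0289..-0.0084 y 0.0273..0.0429
0.165 164 x -0.0208..-0.0142 y 0.0276..0.0428
bar -1 38412
0.115 139 x 0.0067..0.0200 y -0.0427..-0.0253
0.125 141 x 0.0012..0.0139 y -0.0424..-0.0254
0.135 145 x -0.0043..0.0080 y -0.0421..-0.0253
0.145 160 x -0.0112..0.0016 y -0.0422..-0.0252
0.155 438 x -0.0281..-0.0047 y -0.0435..-0.0255
0.165 258 x -0.0207..-0.0105 y -0.0430..-0.0268
```

The rest and bars are measured cleanly: the square bar is 16 mm wide at local y=+35, the round bar at -34.5, and the yaw is 16.1°. I'll move to the round bar, gripping about 140 mm up from its foot.

```bash
python3 -m creep '[{"jaw":0.055,"tx":-0.04,"ty":0,"tz":0.018,"yaw":0},{"jaw":0.055,"tx":-0.075,"ty":0.015,"tz":0.035,"yaw":0},{"jaw":0.055,"tx":-0.09,"ty":0.05,"tz":0.035,"yaw":0},{"jaw":0.055,"tx":-0.09,"ty":0.09,"tz":0.035,"yaw":0},{"jaw":0.055,"tx":-0.09,"ty":0.12,"tz":0.035,"yaw":0},{"jaw":0.055,"tx":-0.09,"ty":0.15,"tz":0.035,"yaw":0},{"jaw":0.055,"tx":-0.09,"ty":0.17,"tz":0.035,"yaw":0},{"jaw":0.055,"tx":-0.09,"ty":0.19,"tz":0.035,"yaw":0},{"jaw":0.055,"tx":-0.09,"ty":0.203,"tz":0.035,"yaw":0},{"jaw":0.055,"tx":-0.09,"ty":0.203,"tz":0.035,"yaw":0},{"jaw":0.055,"tx":-0.09,"ty":0.203,"tz":0.035,"yaw":0}]'
python3 - <<'E'
from h import *
from workcell import bot,vision
d=vision.get_image("wrist");cv2.imwrite("pics/w3.png",d["pixels"][:,:,::-1])
d=vision.get_image("side");cv2.imwrite("pics/s3.png",cv2.resize(d["pixels"][200:400,150:330],None,fx=3,fy=3)[:,:,::-1])
s=bot.sense();print(s["tool_pos"],shift(s,[.6241,.2102,.125]))
E
```

```text
time_s: 3.52
tool_pos: [0.6239, 0.2095, 0.1259]
eef_rot: [-0.293, 2.071, -2.072]
force: [-0.8, -0.3, 0.3]
gripper_width: 0.055
[0.6244018  0.21031085 0.12718181] [3.25370992e-04 2.18113049e-03 2.18925680e-05]
```

On target with no contact force. I'll close at 20 N.

```bash
python3 -m creep '[{"jaw":0.0,"tx":0,"ty":0,"tz":0,"yaw":0},{"jaw":0.0,"tx":0,"ty":0,"tz":0,"yaw":0},{"jaw":0.0,"tx":0,"ty":0,"tz":0,"yaw":0},{"jaw":0.0,"tx":0,"ty":0,"tz":0,"yaw":0},{"jaw":0.0,"tx":0,"ty":0,"tz":0,"yaw":0},{"jaw":0.0,"tx":0,"ty":0,"tz":0,"yaw":0},{"jaw":0.0,"tx":0,"ty":0,"tz":0,"yaw":0},{"jaw":0.0,"tx":0,"ty":0,"tz":0,"yaw":0}]' 20
```

```text
time_s: 4.28
tool_pos: [0.6238, 0.2113, 0.126]
eef_rot: [-0.294, 2.069, -2.07]
force: [0.2, -1.4, 1.1]
gripper_width: 0.0194
```

```bash
python3 -m creep '[{"jaw":0.0,"tx":0.003,"ty":-0.0048,"tz":0,"yaw":0},{"jaw":0.0,"tx":0.008,"ty":-0.0128,"tz":0,"yaw":0},{"jaw":0.0,"tx":0.015,"ty":-0.024,"tz":0,"yaw":0},{"jaw":0.0,"tx":0.022,"ty":-0.0352,"tz":0,"yaw":0},{"jaw":0.0,"tx":0.03,"ty":-0.048,"tz":0,"yaw":0},{"jaw":0.0,"tx":0.038,"ty":-0.0608,"tz":0,"yaw":0},{"jaw":0.0,"tx":0.046,"ty":-0.0736,"tz":0,"yaw":0},{"jaw":0.0,"tx":0.053,"ty":-0.085,"tz":0,"yaw":0},{"jaw":0.0,"tx":0.055,"ty":-0.11,"tz":0,"yaw":0},{"jaw":0.0,"tx":0.055,"ty":-0.12,"tz":0,"yaw":0},{"jaw":0.0,"tx":0.055,"ty":-0.12,"tz":0,"yaw":0}]'
python3 - <<'E'
from h import *
from workcell import bot,vision
d=vision.get_image("side");np.savez("s4.npz",**d);cv2.imwrite("pics/s4.png",cv2.resize(d["pixels"][100:400,120:380],None,fx=2.3,fy=2)[:,:,::-1])
s=bot.sense();print(s["tool_pos"],s["force"],s["wrist_torque"])
E
```

```text
time_s: 5.2
tool_pos: [0.5713, 0.1961, 0.2489]
eef_rot: [-0.289, 2.067, -2.068]
force: [0.0, -0.0, -4.0]
gripper_width: 0.0194
[0.57088629 0.19603411 0.24673939] [-0.80719525 -0.01496415 -4.10381336] [-0.02039092  0.08666865  0.05824263]
```

View pics/s4.png

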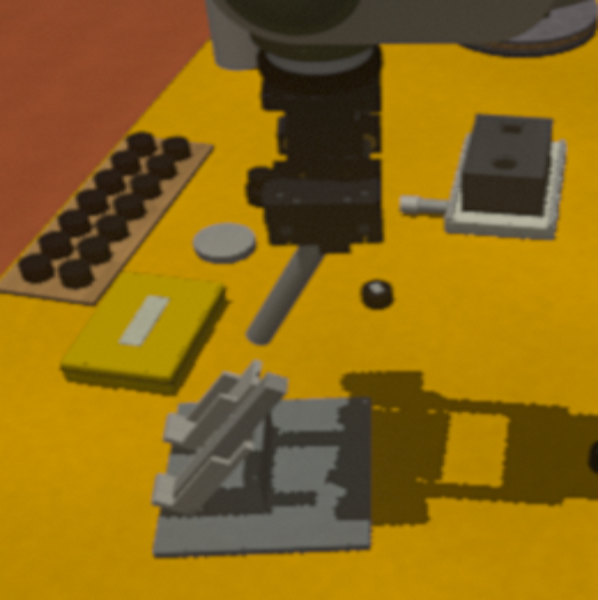

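The bar is held at about 32° tilt, clear of the rest. The tool always points down, so I'll right the bar by letting it pivot in a loosened grip, just above clear table.

```bash
python3 -m creep '[{"jaw":0.0,"tx":0.02,"ty":0,"tz":0.006,"yaw":0},{"jaw":0.0,"tx":0.05,"ty":0,"tz":0.015,"yaw":0},{"jaw":0.0,"tx":0.08,"ty":0.01,"tz":0.025,"yaw":0},{"jaw":0.0,"tx":0.11,"ty":0.03,"tz":0.032,"yaw":0},{"jaw":0.0,"tx":0.13,"ty":0.06,"tz":0.039,"yaw":0},{"jaw":0.0,"tx":0.137,"ty":0.085,"tz":0.039,"yaw":0},{"jaw":0.0,"tx":0.137,"ty":0.105,"tz":0.039,"yaw":0},{"jaw":0.0,"tx":0.137,"ty":0.112,"tz":0.039,"yaw":0},{"jaw":0.0,"tx":0.137,"ty":0.112,"tz":0.039,"yaw":0},{"jaw":0.0,"tx":0.137,"ty":0.112,"tz":0.039,"yaw":0}]'
python3 -m creep '[{"jaw":0.0,"tx":0,"ty":0,"tz":0,"yaw":0},{"jaw":0.0,"tx":0,"ty":0,"tz":0,"yaw":0},{"jaw":0.0,"tx":0,"ty":0,"tz":0,"yaw":0}]' 9
cat > tilt.py <<'E'
from h import *
from workcell import bot,vision
def run(save=None,r=.010):
    d=vision.get_image("side");s=bot.sense();w=cloud(d);t=s["tool_pos"]
    rgb=d["pixels"].astype(int);sat=rgb.max(2)-rgb.min(2)
    Rm=R.from_rotvec(s["eef_rot"]).as_matrix()
    L=(w-t)@Rm   # tool coords: x,y(down),z(jaw)
    m=(abs(L[...,2])<.02)&(abs(L[...,0])<.13)&(L[...,1]>.008)&(w[...,2]>.006)&(sat<55)
    k,l,st,_=cv2.connectedComponentsWithStats(m.astype(np.uint8));P=L[l==1+np.argmax(st[1:,4])]
    P=P[np.isfinite(P[:,0])];print("t %.2f tcp %s F %s M %s w %.4f n %d"%(s["time_s"],t.round(4),s["force"].round(1),s["wrist_torque"].round(3),s["gripper_width"],len(P)))
    y0=P[:,1].min();prev=[]
    for a in np.arange(y0+.004,P[:,1].max()-.004,.008):
        q=P[abs(P[:,1]-a)<.004]
        if len(q)>8: prev.append((a,*np.percentile(q[:,0],[3,97]),q[:,2].mean()))
    prev=np.array(prev)
    mid=(prev[:,1]+prev[:,2])/2;f=np.polyfit(prev[:,0],mid,1)
    fz=np.polyfit(prev[:,0],prev[:,3],1)
    print("tilt tool-x per down %.2f deg, jaw-plane %.2f deg; x at TCP level %.4f; lowest world z %.4f; axis z-offset %.4f"%(np.degrees(np.arctan(f[0])),np.degrees(np.arctan(fz[0])),f[1],t[2]-np.percentile(P[:,1],99),prev[:,3].mean()))
    if save: cv2.imwrite("pics/"+save,d["pixels"][:,:,::-1])
import sys
run(sys.argv[1] if len(sys.argv)>1 else None)
E
python3 tilt.py t1.png
```

```text
time_s: 6.08
tool_pos: [0.4506, 0.1204, 0.1339]
eef_rot: [-0.295, 2.07, -2.07]
force: [0.5, 0.0, -3.5]
gripper_width: 0.0191
time_s: 6.33
tool_pos: [0.4505, 0.1204, 0.1344]
eef_rot: [-0.293, 2.069, -2.069]
force: [-0.3, -0.5, -3.7]
gripper_width: 0.0196
t 6.38 tcp [0.4504 0.1204 0.1343] F [ 0.1 -0.1 -3.7] M [0.004 0.107 0.046] w 0.0194 n 426
tilt tool-x per down -15.14 deg, jaw-plane 0.19 deg; x at TCP level -0.0112; lowest world z 0.0220; axis z-offset -0.0075
```

```bash
sed -i 's/^    mid=/    print((prev*1000).round(1).tolist());mid=/' tilt.py; python3 tilt.py t1.png
python3 -m creep '[{"jaw":0.0,"tx":0,"ty":0,"tz":0,"yaw":0},{"jaw":0.0,"tx":0,"ty":0,"tz":0,"yaw":0},{"jaw":0.0,"tx":0,"ty":0,"tz":0,"yaw":0}]' 6; python3 tilt.py t2.png
```

```text
t 6.43 tcp [0.4503 0.1204 0.1342] F [-0.3 -0.2 -3.2] M [ 0.017  0.073 -0.002] w 0.0195 n 423
[[12.1, -22.5, -5.9, -8.1], [20.1, -23.8, -7.7, -7.4], [28.1, -27.1, -9.5, -7.2], [36.1, -28.9, -11.1, -7.2], [44.1, -30.6, -13.8, -7.8], [52.1, -34.0, -15.9, -7.2], [60.1, -35.8, -19.1, -7.9], [68.1, -37.5, -20.9, -7.3], [76.1, -39.5, -23.0, -7.9], [84.1, -41.8, -25.8, -7.6], [92.1, -43.1, -26.1, -7.4], [100.1, -46.6, -29.6, -7.8], [108.1, -46.6, -30.9, -7.5]]
tilt tool-x per down -14.93 deg, jaw-plane -0.03 deg; x at TCP level -0.0108; lowest world z 0.0206; axis z-offset -0.0076
time_s: 6.68
tool_pos: [0.4502, 0.1203, 0.1338]
eef_rot: [-0.294, 2.07, -2.07]
force: [0.4, 0.6, -4.1]
gripper_width: 0.0197
t 6.73 tcp [0.4501 0.1203 0.1338] F [ 0.3 -0.2 -4.2] M [ 0.014  0.09  -0.024] w 0.0199 n 413
[[12.9, -20.3, -4.6, -8.0], [20.9, -22.2, -5.9, -7.5], [28.9, -23.7, -7.6, -7.7], [36.9, -25.4, -9.1, -8.1], [44.9, -27.1, -8.9, -7.1], [52.9, -28.6, -10.7, -7.7], [60.9, -30.5, -12.2, -8.1], [68.9, -30.5, -13.8, -8.1], [76.9, -32.2, -15.7, -7.6], [84.9, -34.0, -16.7, -6.9], [92.9, -35.7, -18.8, -7.3], [100.9, -37.6, -20.4, -8.0], [108.9, -37.5, -20.4, -7.7]]
tilt tool-x per down -10.05 deg, jaw-plane 0.11 deg; x at TCP level -0.0104; lowest world z 0.0191; axis z-offset -0.0077
```

Pivoting works well: the tilt has gone from 32° to 15° to 10°. I'll loosen a bit more, then press the foot flat on the table.

```bash
python3 -m creep '[{"jaw":0.0,"tx":0,"ty":0,"tz":0,"yaw":0},{"jaw":0.0,"tx":0,"ty":0,"tz":0,"yaw":0},{"jaw":0.0,"tx":0,"ty":0,"tz":0,"yaw":0}]' 4; python3 tilt.py t3.png
```

```text
time_s: 6.98
tool_pos: [0.4502, 0.1203, 0.1337]
eef_rot: [-0.295, 2.07, -2.07]
force: [-0.3, -0.5, -3.7]
gripper_width: 0.0196
t 7.03 tcp [0.4501 0.1203 0.1337] F [ 0.4  0.2 -3.7] M [0.039 0.09  0.012] w 0.0199 n 416
[[12.6, -17.4, -2.6, -8.3], [20.6, -18.6, -2.8, -7.9], [28.6, -18.5, -3.7, -8.3], [36.6, -20.2, -3.9, -7.6], [44.6, -21.6, -3.5, -7.6], [52.6, -23.2, -5.1, -7.2], [60.6, -23.2, -4.7, -7.6], [68.6, -23.0, -6.6, -7.3], [76.6, -23.6, -6.3, -7.8], [84.6, -24.6, -7.9, -7.7], [92.6, -24.8, -7.7, -8.0], [100.6, -26.3, -10.8, -7.2], [108.6, -26.2, -9.1, -7.9]]
tilt tool-x per down -4.86 deg, jaw-plane 0.27 deg; x at TCP level -0.0089; lowest world z 0.0173; axis z-offset -0.0077
```

```bash
python3 -m creep '[{"jaw":0.0,"tx":0,"ty":0,"tz":0,"yaw":0},{"jaw":0.0,"tx":0,"ty":0,"tz":0,"yaw":0},{"jaw":0.0,"tx":0,"ty":0.003,"tz":0,"yaw":0},{"jaw":0.0,"tx":0,"ty":0.006,"tz":0,"yaw":0},{"jaw":0.0,"tx":0,"ty":0.009,"tz":0,"yaw":0},{"jaw":0.0,"tx":0,"ty":0.011,"tz":0,"yaw":0},{"jaw":0.0,"tx":0,"ty":0.013,"tz":0,"yaw":0},{"jaw":0.0,"tx":0,"ty":0.014,"tz":0,"yaw":0},{"jaw":0.0,"tx":0,"ty":0.015,"tz":0,"yaw":0},{"jaw":0.0,"tx":0,"ty":0.016,"tz":0,"yaw":0},{"jaw":0.0,"tx":0,"ty":0.017,"tz":0,"yaw":0},{"jaw":0.0,"tx":0,"ty":0.018,"tz":0,"yaw":0},{"jaw":0.0,"tx":0,"ty":0.018,"tz":0,"yaw":0},{"jaw":0.0,"tx":0,"ty":0.018,"tz":0,"yaw":0}]' 3; python3 tilt.py t4.png
```

```text
time_s: 8.2
tool_pos: [0.4501, 0.1203, 0.1157]
eef_rot: [-0.295, 2.07, -2.07]
force: [-0.3, 0.7, 3.5]
gripper_width: 0.0195
t 8.25 tcp [0.4501 0.1204 0.1157] F [ 0.1 -0.8  3.9] M [ 0.054 -0.087 -0.046] w 0.0199 n 368
[[12.3, -15.7, -0.2, -8.1], [20.3, -18.4, -1.9, -7.9], [28.3, -19.7, -1.9, -7.0], [36.3, -19.6, -1.3, -7.5], [44.3, -19.8, -3.0, -8.1], [52.3, -19.5, -2.6, -7.9], [60.3, -19.3, -4.3, -8.5], [68.3, -21.3, -4.0, -7.7], [76.3, -22.2, -5.5, -7.5], [84.3, -22.5, -5.4, -7.9], [92.3, -22.3, -5.2, -7.5], [100.3, -22.2, -6.6, -7.7]]
tilt tool-x per down -3.66 deg, jaw-plane 0.09 deg; x at TCP level -0.0082; lowest world z 0.0080; axis z-offset -0.0078
```

The foot is on the table with a residual tilt of a few degrees, well inside the tipping angle. I'll let go by a few millimetres so it settles flat, re-centre the pads on it and regrip.

```bash
python3 -m creep '[{"jaw":0.03,"tx":0,"ty":0,"tz":0,"yaw":0},{"jaw":0.03,"tx":0,"ty":0,"tz":0,"yaw":0},{"jaw":0.03,"tx":0,"ty":0,"tz":0,"yaw":0},{"jaw":0.03,"tx":0,"ty":0,"tz":0,"yaw":0}]' 25; python3 tilt.py t5.png
```

```text
time_s: 8.58
tool_pos: [0.4499, 0.1203, 0.1155]
eef_rot: [-0.295, 2.07, -2.07]
force: [-0.0, -0.5, -0.2]
gripper_width: 0.0299
t 8.63 tcp [0.45   0.1204 0.1156] F [-0.  -0.1 -0.6] M [ 0.009 -0.022  0.018] w 0.0299 n 347
[[14.0, -27.5, -12.8, -8.3], [22.0, -27.4, -11.1, -8.0], [30.0, -27.2, -10.9, -7.6], [38.0, -25.5, -10.5, -7.7], [46.0, -25.3, -10.5, -8.1], [54.0, -25.1, -10.1, -8.0], [62.0, -25.0, -10.0, -8.1], [70.0, -24.9, -9.9, -8.2], [78.0, -24.8, -7.3, -7.3], [86.0, -24.5, -7.2, -7.4], [94.0, -24.4, -7.1, -7.5], [102.0, -23.0, -6.8, -7.4]]
tilt tool-x per down 3.10 deg, jaw-plane 0.43 deg; x at TCP level -0.0206; lowest world z 0.0067; axis z-offset -0.0078
```

```bash
python3 tilt.py t6.png;python3 tilt.py t7.png
```

```text
t 8.68 tcp [0.45   0.1203 0.1156] F [-0.3 -0.1 -0.3] M [-0.011  0.018  0.023] w 0.0296 n 353
[[13.3, -27.6, -13.1, -8.5], [21.3, -27.5, -11.0, -7.7], [29.3, -27.4, -10.7, -7.5], [37.3, -27.1, -10.7, -8.0], [45.3, -26.9, -10.3, -7.6], [53.3, -25.4, -10.1, -7.9], [61.3, -25.0, -10.0, -8.2], [69.3, -24.8, -9.8, -7.9], [77.3, -24.8, -9.8, -8.4], [85.3, -24.6, -7.0, -7.4], [93.3, -24.4, -7.3, -7.4], [101.3, -24.3, -6.8, -7.7]]
tilt tool-x per down 2.94 deg, jaw-plane 0.22 deg; x at TCP level -0.0207; lowest world z 0.0073; axis z-offset -0.0078
t 8.73 tcp [0.45   0.1203 0.1156] F [ 0.2  0.  -0.5] M [ 0.015  0.053 -0.032] w 0.0302 n 352
[[14.1, -27.6, -12.6, -8.1], [22.1, -27.4, -10.8, -7.7], [30.1, -27.3, -10.7, -7.7], [38.1, -27.2, -10.4, -7.9], [46.1, -25.4, -10.2, -7.7], [54.1, -25.2, -10.2, -8.2], [62.1, -25.0, -10.0, -8.1], [70.1, -24.8, -9.8, -8.3], [78.1, -24.6, -9.5, -8.0], [86.1, -24.5, -6.9, -7.2], [94.1, -24.3, -7.1, -7.3], [102.1, -24.2, -6.6, -7.2]]
tilt tool-x per down 2.90 deg, jaw-plane 0.35 deg; x at TCP level -0.0205; lowest world z 0.0071; axis z-offset -0.0078
```

The bar stands still (three identical readings), so the side camera reads about +3° when the bar is truly upright. I'll check its position against the fingers with the wrist camera's depth.

```bash
cat > wb.py <<'E'
from h import *
from workcell import bot,vision
import sys
d=vision.get_image("wrist");s=bot.sense();w=cloud(d);Rm=R.from_rotvec(s["eef_rot"]).as_matrix()
L=(w-s["tool_pos"])@Rm
m=(abs(L[...,2])<.0125)&(L[...,0]<.03)&(L[...,0]>-.06)&(L[...,1]>-.05)&(w[...,2]>.005)
for a in np.arange(-.04,.13,.01):
    q=L[m&(abs(L[...,1]-a)<.005)]
    if len(q)>10:print("y %.3f n %d x %.4f..%.4f z %.4f..%.4f"%(a,len(q),*np.percentile(q[:,0],[2,98]),*np.percentile(q[:,2],[2,98])))
print(s["tool_pos"],s["time_s"]);cv2.imwrite("pics/"+sys.argv[1],d["pixels"][:,:,::-1])
E
python3 wb.py wb1.png
```

```text
y -0.040 n 3839 x -0.0316..-0.0133 z -0.0091..0.0086
y -0.030 n 533 x -0.0315..-0.0247 z -0.0092..0.0089
y -0.020 n 424 x -0.0311..-0.0241 z -0.0092..0.0089
y -0.010 n 341 x -0.0307..-0.0238 z -0.0092..0.0090
y 0.000 n 276 x -0.0303..-0.0233 z -0.0093..0.0089
y 0.010 n 233 x -0.0299..-0.0230 z -0.0093..0.0088
y 0.020 n 193 x -0.0294..-0.0224 z -0.0093..0.0089
y 0.030 n 165 x -0.0291..-0.0220 z -0.0093..0.0089
y 0.040 n 141 x -0.0286..-0.0221 z -0.0092..0.0087
y 0.050 n 117 x -0.0282..-0.0211 z -0.0091..0.0090
y 0.060 n 108 x -0.0277..-0.0211 z -0.0093..0.0085
y 0.070 n 93 x -0.0273..-0.0204 z -0.0092..0.0089
y 0.080 n 78 x -0.0267..-0.0202 z -0.0090..0.0087
y 0.090 n 72 x -0.0264..-0.0202 z -0.0091..0.0085
y 0.100 n 64 x -0.0259..-0.0191 z -0.0092..0.0088
y 0.110 n 34 x -0.0256..-0.0190 z -0.0090..0.0084
[0.45007765 0.12034608 0.11569345] 8.7833
```

View pics/wb1.png

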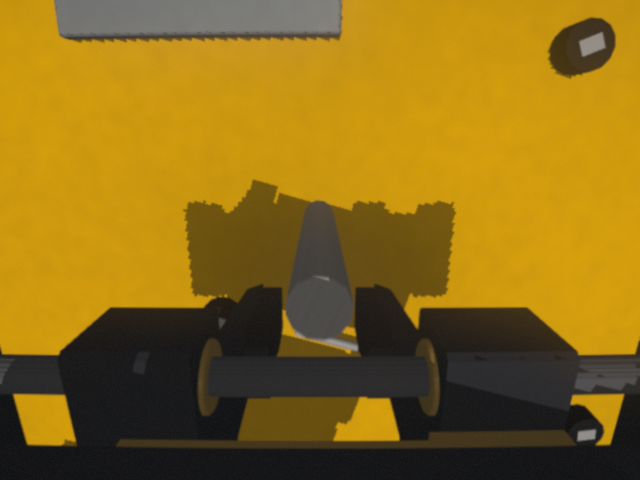

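The wrist view shows the bar free between the pads, its top end at about (318,305). The wrist depth and side camera agree: it stands about 21 mm ahead of the pad centre (tool -x), leaning 2–3° that way. I'll re-centre on it and regrip.

```bash
python3 -m creep '[{"jaw":0.03,"tx":-0.006,"ty":0,"tz":0,"yaw":0},{"jaw":0.03,"tx":-0.014,"ty":0,"tz":0,"yaw":0},{"jaw":0.03,"tx":-0.021,"ty":0,"tz":0,"yaw":0},{"jaw":0.03,"tx":-0.021,"ty":0,"tz":0,"yaw":0},{"jaw":0.0,"tx":-0.021,"ty":0,"tz":0,"yaw":0},{"jaw":0.0,"tx":-0.021,"ty":0,"tz":0,"yaw":0},{"jaw":0.0,"tx":-0.021,"ty":0,"tz":0,"yaw":0},{"jaw":0.0,"tx":-0.021,"ty":0,"tz":0,"yaw":0},{"jaw":0.0,"tx":-0.021,"ty":0,"tz":0,"yaw":0},{"jaw":0.0,"tx":-0.021,"ty":-0.01,"tz":0,"yaw":0},{"jaw":0.0,"tx":-0.021,"ty":-0.02,"tz":0,"yaw":0},{"jaw":0.0,"tx":-0.021,"ty":-0.02,"tz":0,"yaw":0}]' 25; python3 tilt.py t8.png;python3 wb.py wb2.png
```

```text
time_s: 9.78
tool_pos: [0.4707, 0.1262, 0.1369]
eef_rot: [-0.293, 2.069, -2.069]
force: [-0.2, 0.1, -3.7]
gripper_width: 0.0191
t 9.83 tcp [0.4704 0.1262 0.136 ] F [-0.2 -0.4 -3.7] M [0.002 0.015 0.012] w 0.0188 n 404
[[12.2, -5.4, 9.2, -8.4], [20.2, -5.0, 9.5, -8.0], [28.2, -4.6, 9.7, -7.9], [36.2, -4.9, 9.9, -8.5], [44.2, -6.1, 10.5, -7.4], [52.2, -5.8, 12.6, -7.0], [60.2, -5.7, 12.6, -7.2], [68.2, -5.5, 13.0, -7.5], [76.2, -5.3, 13.0, -7.5], [84.2, -5.3, 13.4, -7.3], [92.2, -5.0, 13.7, -7.0], [100.2, -4.9, 13.9, -6.6]]
tilt tool-x per down 1.73 deg, jaw-plane 0.93 deg; x at TCP level 0.0015; lowest world z 0.0262; axis z-offset -0.0075
y -0.040 n 1653 x -0.0110..0.0081 z -0.0120..0.0121
y -0.030 n 965 x -0.0109..-0.0033 z -0.0120..0.0121
y -0.020 n 1114 x -0.0109..0.0022 z -0.0119..0.0119
y -0.010 n 741 x -0.0109..-0.0025 z -0.0120..0.0119
y 0.000 n 531 x -0.0109..-0.0024 z -0.0118..0.0117
y 0.010 n 337 x -0.0090..-0.0018 z -0.0094..0.0089
y 0.020 n 285 x -0.0087..-0.0015 z -0.0093..0.0089
y 0.030 n 243 x -0.0081..-0.0012 z -0.0093..0.0089
y 0.040 n 209 x -0.0078..-0.0006 z -0.0095..0.0090
y 0.050 n 181 x -0.0074..-0.0005 z -0.0093..0.0089
y 0.060 n 151 x -0.0070..0.0002 z -0.0092..0.0090
y 0.070 n 147 x -0.0066..0.0008 z -0.0093..0.0092
y 0.080 n 122 x -0.0062..0.0007 z -0.0092..0.0088
y 0.090 n 110 x -0.0058..0.0014 z -0.0094..0.0090
y 0.100 n 94 x -0.0054..0.0018 z -0.0092..0.0091
y 0.110 n 82 x -0.0051..0.0016 z -0.0092..0.0089
[0.47004144 0.12619955 0.13545279] 9.8833
```

The bar is centred in the pads, leaning about 2°, which the hole's clearance can take. I'll carry it to hover over the round hole and measure hole and foot in the same wrist image.

```bash
python3 -m creep '[{"jaw":0.0,"tx":0,"ty":-0.03,"tz":0,"yaw":0},{"jaw":0.0,"tx":0,"ty":-0.06,"tz":0.01,"yaw":0},{"jaw":0.0,"tx":0.003,"ty":-0.09,"tz":0.03,"yaw":0},{"jaw":0.0,"tx":0.006,"ty":-0.095,"tz":0.065,"yaw":0},{"jaw":0.0,"tx":0.01,"ty":-0.095,"tz":0.1,"yaw":0},{"jaw":0.0,"tx":0.012,"ty":-0.095,"tz":0.14,"yaw":0},{"jaw":0.0,"tx":0.016,"ty":-0.095,"tz":0.18,"yaw":0},{"jaw":0.0,"tx":0.02,"ty":-0.095,"tz":0.22,"yaw":0},{"jaw":0.0,"tx":0.024,"ty":-0.095,"tz":0.255,"yaw":0},{"jaw":0.0,"tx":0.024,"ty":-0.09,"tz":0.28,"yaw":0},{"jaw":0.0,"tx":0.024,"ty":-0.08,"tz":0.293,"yaw":0},{"jaw":0.0,"tx":0.024,"ty":-0.08,"tz":0.3,"yaw":0},{"jaw":0.0,"tx":0.024,"ty":-0.08,"tz":0.3,"yaw":0},{"jaw":0.0,"tx":0.024,"ty":-0.08,"tz":0.3,"yaw":0}]'
cat > hole.py <<'E'
from h import *
from workcell import bot,vision
import sys
d=vision.get_image("wrist");s=bot.sense();w=cloud(d);Rm=R.from_rotvec(s["eef_rot"]).as_matrix()
np.savez("wh.npz",**d)
cv2.imwrite("pics/"+sys.argv[1],d["pixels"][:,:,::-1])
L=(w-s["tool_pos"])@Rm
print(s["time_s"],s["tool_pos"].round(4),s["force"].round(1),"jaw",jawang(s))
x,y,z=np.moveaxis(w,-1,0)
B=(abs(x-.53)<.085)&(abs(y+.205)<.09)&(abs(z-.074)<.006)
c,sz,a=rect(w[B][:,:2]);print("block",B.sum(),c.round(4),np.round(sz,1),round(a,2),np.median(z[B]).round(4))
A=np.radians(5.75);ex=np.array([np.cos(A),np.sin(A)]);ey=np.array([-ex[1],ex[0]])
hz=(abs(x-.53)<.07)&(abs(y+.205)<.08)&(z<.066)&(abs((w[...,:2]-c)@ex)<.03)&(abs((w[...,:2]-c)@ey)<.052)
for g in(.035,-.035):
    q=w[hz&(abs((w[...,:2]-c)@ey-g)<.016)]
    # pixels below the top: trace their rays back to the plane of the top
    if len(q)>5:
        o=d["extrinsics"][:3,3];r=q-o;p=o+r*((.0745-o[2])/r[:,2])[:,None]
        l=(p[:,:2]-c)@np.c_[ex,ey];print("hole",g,len(q),"local x %.4f..%.4f y %.4f..%.4f"%(*np.percentile(l[:,0],[1,99]),*np.percentile(l[:,1],[1,99])),"hole est",(c+g*ey).round(4))
m=(abs(L[...,2])<.0125)&(abs(L[...,0])<.03)&(L[...,1]>.02)&(z>.08)
for a in np.arange(.03,.13,.02):
    q=L[m&(abs(L[...,1]-a)<.006)]
    if len(q)>10:print("bar y %.3f n %d x %.4f.. z %.4f..%.4f"%(a,len(q),np.percentile(q[:,0],2),*np.percentile(q[:,2],[2,98])))
print("lowest bar",L[m][:,1].max())
E
python3 hole.py hh1.png
```

```text
time_s: 11.05
tool_pos: [0.5308, -0.1675, 0.2154]
eef_rot: [-0.296, 2.071, -2.069]
force: [-0.8, 0.8, -4.0]
gripper_width: 0.0192
11.1 [ 0.5308 -0.1672  0.2158] [ 0.5  0.8 -3.6] jaw -1.2867304046035033
block 13124 [ 0.5306 -0.2048] [ 80.8 119.8] 5.59 0.0736
hole 0.035 350 local x -0.0021..0.0113 y 0.0251..0.0451 hole est [ 0.5271 -0.17  ]
hole -0.035 431 local x -0.0063..0.0098 y -0.0415..-0.0254 hole est [ 0.5341 -0.2396]
bar y 0.030 n 300 x -0.0077.. z -0.0092..0.0090
bar y 0.050 n 220 x -0.0069.. z -0.0091..0.0090
bar y 0.070 n 166 x -0.0061.. z -0.0091..0.0091
bar y 0.090 n 133 x -0.0053.. z -0.0091..0.0088
bar y 0.110 n 99 x -0.0044.. z -0.0090..0.0089
lowest bar 0.11600276128492638
```

Hole and foot agree within 2 mm. I'll correct by tx -1, tz +1.7 mm and lower gently at a 10 N grip, so the bar slips rather than rams.

```bash
python3 -m creep '[{"jaw":0.0,"tx":-0.001,"ty":0.005,"tz":0.0017,"yaw":0},{"jaw":0.0,"tx":-0.001,"ty":0.012,"tz":0.0017,"yaw":0},{"jaw":0.0,"tx":-0.001,"ty":0.018,"tz":0.0017,"yaw":0},{"jaw":0.0,"tx":-0.001,"ty":0.02,"tz":0.0017,"yaw":0},{"jaw":0.0,"tx":-0.001,"ty":0.022,"tz":0.0017,"yaw":0},{"jaw":0.0,"tx":-0.001,"ty":0.024,"tz":0.0017,"yaw":0},{"jaw":0.0,"tx":-0.001,"ty":0.026,"tz":0.0017,"yaw":0},{"jaw":0.0,"tx":-0.001,"ty":0.028,"tz":0.0017,"yaw":0},{"jaw":0.0,"tx":-0.001,"ty":0.03,"tz":0.0017,"yaw":0},{"jaw":0.0,"tx":-0.001,"ty":0.032,"tz":0.0017,"yaw":0},{"jaw":0.0,"tx":-0.001,"ty":0.034,"tz":0.0017,"yaw":0},{"jaw":0.0,"tx":-0.001,"ty":0.034,"tz":0.0017,"yaw":0}]' 10; python3 hole.py hh2.png
```

```text
time_s: 12.1
tool_pos: [0.5323, -0.1699, 0.1813]
eef_rot: [-0.295, 2.071, -2.07]
force: [0.1, -0.1, -3.7]
gripper_width: 0.0193
12.15 [ 0.5323 -0.1699  0.1816] [-0.6  0.5 -2.8] jaw -1.288028413610331
block 15087 [ 0.5307 -0.2049] [ 80.7 120.1] 5.71 0.0736
hole 0.035 58 local x -0.0019..0.0117 y 0.0257..0.0457 hole est [ 0.5272 -0.1701]
hole -0.035 503 local x -0.0058..0.0099 y -0.0409..-0.0252 hole est [ 0.5342 -0.2397]
bar y 0.030 n 297 x -0.0078.. z -0.0094..0.0088
bar y 0.050 n 219 x -0.0070.. z -0.0095..0.0087
bar y 0.070 n 170 x -0.0063.. z -0.0094..0.0089
bar y 0.090 n 132 x -0.0055.. z -0.0096..0.0087
lowest bar 0.10154564983478308
```

The foot is about 9 mm into the hole with no contact force, so I continue down.

```bash
python3 -m creep '[{"jaw":0.0,"tx":0,"ty":0.002,"tz":0,"yaw":0},{"jaw":0.0,"tx":0,"ty":0.004,"tz":0,"yaw":0},{"jaw":0.0,"tx":0,"ty":0.006,"tz":0,"yaw":0},{"jaw":0.0,"tx":0,"ty":0.008,"tz":0,"yaw":0},{"jaw":0.0,"tx":0,"ty":0.01,"tz":0,"yaw":0},{"jaw":0.0,"tx":0,"ty":0.012,"tz":0,"yaw":0},{"jaw":0.0,"tx":0,"ty":0.014,"tz":0,"yaw":0},{"jaw":0.0,"tx":0,"ty":0.016,"tz":0,"yaw":0},{"jaw":0.0,"tx":0,"ty":0.018,"tz":0,"yaw":0},{"jaw":0.0,"tx":0,"ty":0.02,"tz":0,"yaw":0}]' 10
python3 -m creep '[{"jaw":0.0,"tx":0,"ty":0.002,"tz":0,"yaw":0},{"jaw":0.0,"tx":0,"ty":0.004,"tz":0,"yaw":0},{"jaw":0.0,"tx":0,"ty":0.006,"tz":0,"yaw":0},{"jaw":0.0,"tx":0,"ty":0.008,"tz":0,"yaw":0},{"jaw":0.0,"tx":0,"ty":0.01,"tz":0,"yaw":0},{"jaw":0.0,"tx":0,"ty":0.01,"tz":0,"yaw":0}]' 10; python3 hole.py hh3.png
```

```text
time_s: 12.98
tool_pos: [0.5324, -0.1699, 0.1615]
eef_rot: [-0.295, 2.07, -2.07]
force: [0.0, 0.2, -2.9]
gripper_width: 0.0192
time_s: 13.48
tool_pos: [0.5322, -0.1699, 0.1513]
eef_rot: [-0.295, 2.07, -2.07]
force: [0.2, -0.5, -3.3]
gripper_width: 0.0196
13.5333 [ 0.5323 -0.1699  0.1515] [-0.2  0.6 -4.4] jaw -1.2880073436542219
block 16142 [ 0.5335 -0.2048] [ 75.1 120.5] 5.74 0.0735
hole 0.035 32 local x -0.0051..0.0058 y 0.0432..0.0458 hole est [ 0.53 -0.17]
hole -0.035 600 local x -0.0085..0.0072 y -0.0399..-0.0248 hole est [ 0.537  -0.2396]
bar y 0.030 n 298 x -0.0077.. z -0.0095..0.0088
bar y 0.050 n 224 x -0.0070.. z -0.0096..0.0088
bar y 0.070 n 106 x -0.0063.. z -0.0095..0.0084
lowest bar 0.07148166155542651
```

```bash
python3 -m creep '[{"jaw":0.0,"tx":0,"ty":0.001,"tz":0,"yaw":0},{"jaw":0.0,"tx":0,"ty":0.002,"tz":0,"yaw":0},{"jaw":0.0,"tx":0,"ty":0.003,"tz":0,"yaw":0},{"jaw":0.0,"tx":0,"ty":0.004,"tz":0,"yaw":0},{"jaw":0.0,"tx":0,"ty":0.005,"tz":0,"yaw":0},{"jaw":0.0,"tx":0,"ty":0.005,"tz":0,"yaw":0}]' 6;  python3 tilt.py t9.png
```

```text
time_s: 14.03
tool_pos: [0.533, -0.1701, 0.1481]
eef_rot: [-0.292, 2.067, -2.07]
force: [-1.1, 2.0, 6.8]
gripper_width: 0.0201
t 14.08 tcp [ 0.533  -0.1701  0.1481] F [-1.7  1.3  6.7] M [ 0.305  0.259 -0.027] w 0.0199 n 802
[[12.5, -6.8, 11.0, -7.5], [20.5, -6.5, 11.1, -7.5], [28.5, -6.4, 11.3, -7.9], [36.5, -6.2, 11.4, -7.8], [44.5, -5.9, 11.6, -7.1], [52.5, -4.5, 11.8, -8.3], [60.5, -5.7, 12.0, -6.6], [68.5, -32.9, 44.3, -1.4], [76.5, -35.1, 43.4, -4.7], [84.5, -37.5, 25.2, -15.1], [92.5, -37.5, 49.2, -13.3], [100.5, -37.5, 49.8, -12.0], [108.5, -35.2, -22.3, -18.3], [116.5, -42.6, -22.3, -17.2], [124.5, -94.0, -32.3, -1.0], [132.5, -95.3, -43.9, -0.6]]
tilt tool-x per down -25.44 deg, jaw-plane -1.03 deg; x at TCP level 0.0245; lowest world z 0.0092; axis z-offset -0.0085
```

Floor contact at a TCP height of 0.148 puts the foot at about 0.032, so it is home. Releasing and rising.

```bash
python3 -m creep '[{"jaw":0.045,"tx":0,"ty":0,"tz":0,"yaw":0},{"jaw":0.045,"tx":0,"ty":0,"tz":0,"yaw":0},{"jaw":0.045,"tx":0,"ty":0,"tz":0,"yaw":0},{"jaw":0.045,"tx":0,"ty":0,"tz":0,"yaw":0},{"jaw":0.045,"tx":0,"ty":-0.02,"tz":0,"yaw":0},{"jaw":0.045,"tx":0,"ty":-0.04,"tz":0,"yaw":0},{"jaw":0.045,"tx":0,"ty":-0.08,"tz":0,"yaw":0},{"jaw":0.045,"tx":0,"ty":-0.12,"tz":0,"yaw":0},{"jaw":0.045,"tx":0,"ty":-0.16,"tz":0,"yaw":0},{"jaw":0.045,"tx":0,"ty":-0.18,"tz":0,"yaw":0},{"jaw":0.045,"tx":0,"ty":-0.18,"tz":0,"yaw":0}]' 20
python3 - <<'E'
from h import *
from workcell import bot,vision
d=vision.get_image("wrist");s=bot.sense();w=cloud(d);x,y,z=np.moveaxis(w,-1,0)
near=(abs(x-.53)<.04)&(abs(y+.17)<.04)
q=w[near&(z>.186)&(z<.21)];print("top end",len(q),np.median(q,0).round(4),np.ptp(q,axis=0).round(4))
for a in(.1,.13,.16):
    q=w[near&(abs(z-a)<.006)];print(a,len(q),q.max(0).round(4) if len(q) else "",q.min(0).round(4) if len(q) else "")
print(s["tool_pos"],jawang(s),shift(s,[.6039,.2766,.30]),shift(s,[.6039,.2766,.124]))
E
```

```text
time_s: 15.0
tool_pos: [0.5333, -0.1704, 0.3318]
eef_rot: [-0.287, 2.061, -2.073]
force: [-0.1, -0.5, 0.1]
gripper_width: 0.0446
top end 531 [ 0.5265 -0.1707  0.1916] [0.0199 0.0195 0.0079]
0.1 40 [ 0.5363 -0.1612  0.1055] [ 0.5279 -0.1789  0.0941]
0.13 55 [ 0.5362 -0.1611  0.1359] [ 0.5273 -0.1791  0.1243]
0.16 69 [ 0.536  -0.161   0.1657] [ 0.5274 -0.1793  0.1542]
[ 0.53280471 -0.17015232  0.3285768 ] -1.2880215982384806 [-0.19284022  0.02787779 -0.40926066] [-0.19229841  0.20387607 -0.40981668]
```

The round bar's top end is at z=0.192 as expected, and it stands upright and centred. Now the square bar.

```bash
python3 -m creep '[{"jaw":0.05,"tx":-0.196,"ty":0,"tz":-0.41,"yaw":0},{"jaw":0.05,"tx":-0.196,"ty":0,"tz":-0.41,"yaw":0},{"jaw":0.05,"tx":-0.196,"ty":0,"tz":-0.41,"yaw":0},{"jaw":0.05,"tx":-0.196,"ty":0,"tz":-0.41,"yaw":0},{"jaw":0.05,"tx":-0.196,"ty":0,"tz":-0.41,"yaw":0},{"jaw":0.05,"tx":-0.196,"ty":0,"tz":-0.41,"yaw":0},{"jaw":0.05,"tx":-0.196,"ty":0,"tz":-0.41,"yaw":0},{"jaw":0.05,"tx":-0.196,"ty":0,"tz":-0.41,"yaw":0},{"jaw":0.05,"tx":-0.196,"ty":0,"tz":-0.41,"yaw":0},{"jaw":0.05,"tx":-0.196,"ty":0,"tz":-0.41,"yaw":0},{"jaw":0.05,"tx":-0.196,"ty":0,"tz":-0.41,"yaw":0},{"jaw":0.05,"tx":-0.196,"ty":0,"tz":-0.41,"yaw":0},{"jaw":0.05,"tx":-0.196,"ty":0.03,"tz":-0.41,"yaw":0},{"jaw":0.05,"tx":-0.196,"ty":0.07,"tz":-0.41,"yaw":0},{"jaw":0.05,"tx":-0.196,"ty":0.11,"tz":-0.41,"yaw":0},{"jaw":0.05,"tx":-0.196,"ty":0.15,"tz":-0.41,"yaw":0},{"jaw":0.05,"tx":-0.196,"ty":0.18,"tz":-0.41,"yaw":0},{"jaw":0.05,"tx":-0.196,"ty":0.204,"tz":-0.41,"yaw":0},{"jaw":0.05,"tx":-0.196,"ty":0.204,"tz":-0.41,"yaw":0},{"jaw":0.05,"tx":-0.196,"ty":0.204,"tz":-0.41,"yaw":0}]' 20; python3 wb.py wb5.png
```

```text
time_s: 16.72
tool_pos: [0.6055, 0.278, 0.1212]
eef_rot: [-0.299, 2.071, -2.072]
force: [0.1, 0.3, 0.8]
gripper_width: 0.05
y -0.030 n 1200 x -0.0055..0.0162 z -0.0066..0.0087
y -0.020 n 1336 x -0.0115..-0.0047 z -0.0066..0.0087
y -0.010 n 1139 x -0.0177..-0.0111 z -0.0066..0.0087
y 0.000 n 961 x -0.0240..-0.0174 z -0.0065..0.0086
y 0.010 n 836 x -0.0302..-0.0235 z -0.0067..0.0087
y 0.020 n 805 x -0.0365..-0.0160 z -0.0111..0.0107
y 0.030 n 976 x -0.0427..-0.0130 z -0.0121..0.0121
y 0.040 n 945 x -0.0488..-0.0241 z -0.0123..0.0120
y 0.050 n 731 x -0.0551..-0.0304 z -0.0120..0.0120
y 0.060 n 573 x -0.0600..-0.0365 z -0.0121..0.0121
y 0.070 n 169 x -0.0596..-0.0421 z -0.0117..0.0124
y 0.080 n 119 x -0.0585..-0.0488 z -0.0104..0.0124
y 0.090 n 83 x -0.0599..-0.0549 z -0.0101..0.0123
[0.60638807 0.27832638 0.12313801] 16.7667
```

Centred in the pads to within 1 mm. Closing and drawing the bar out along its axis.

```bash
python3 -m creep '[{"jaw":0.0,"tx":0,"ty":0,"tz":0.001,"yaw":0},{"jaw":0.0,"tx":0,"ty":0,"tz":0.001,"yaw":0},{"jaw":0.0,"tx":0,"ty":0,"tz":0.001,"yaw":0},{"jaw":0.0,"tx":0,"ty":0,"tz":0.001,"yaw":0},{"jaw":0.0,"tx":0,"ty":0,"tz":0.001,"yaw":0},{"jaw":0.0,"tx":0,"ty":0,"tz":0.001,"yaw":0},{"jaw":0.0,"tx":0,"ty":0,"tz":0.001,"yaw":0},{"jaw":0.0,"tx":0,"ty":0,"tz":0.001,"yaw":0},{"jaw":0.0,"tx":0.003,"ty":-0.0048,"tz":0.001,"yaw":0},{"jaw":0.0,"tx":0.008,"ty":-0.0128,"tz":0.001,"yaw":0},{"jaw":0.0,"tx":0.015,"ty":-0.024,"tz":0.001,"yaw":0},{"jaw":0.0,"tx":0.022,"ty":-0.0352,"tz":0.001,"yaw":0},{"jaw":0.0,"tx":0.03,"ty":-0.048,"tz":0.001,"yaw":0},{"jaw":0.0,"tx":0.038,"ty":-0.0608,"tz":0.001,"yaw":0},{"jaw":0.0,"tx":0.046,"ty":-0.0736,"tz":0.001,"yaw":0},{"jaw":0.0,"tx":0.053,"ty":-0.085,"tz":0.001,"yaw":0},{"jaw":0.0,"tx":0.055,"ty":-0.11,"tz":0.001,"yaw":0},{"jaw":0.0,"tx":0.055,"ty":-0.12,"tz":0.001,"yaw":0},{"jaw":0.0,"tx":0.055,"ty":-0.12,"tz":0.001,"yaw":0}]' 20; python3 tilt.py u1.png
python3 - <<'E'
from h import *
from workcell import bot
s=bot.sense();print(shift(s,[.45,.12,.134]))
E
```

```text
time_s: 18.35
tool_pos: [0.5539, 0.2623, 0.2458]
eef_rot: [-0.29, 2.068, -2.067]
force: [-0.1, -0.2, -4.4]
gripper_width: 0.0158
t 18.40 tcp [0.5536 0.2622 0.2436] F [-0.5  0.6 -4.6] M [-0.032  0.155 -0.037] w 0.0158 n 2278
[[144.2, -75.1, -66.4, -1.2], [152.2, -95.3, -72.0, -4.1], [160.2, -99.8, -77.4, -1.8], [168.2, -104.4, -83.2, -1.3], [176.2, -110.8, -67.2, -2.7], [184.2, -114.1, -65.6, -1.3], [192.2, -119.8, -65.6, -6.7], [200.2, -124.5, -65.6, -5.7], [208.2, -128.9, -65.4, -6.4], [216.2, -129.7, -65.6, -5.7], [224.2, -128.3, -65.6, -10.7], [232.2, -116.2, 9.4, -1.5]]
tilt tool-x per down -0.73 deg, jaw-plane -3.22 deg; x at TCP level -0.0850; lowest world z 0.0083; axis z-offset -0.0041
[0.13935916 0.10941997 0.10758784]
```

```bash
python3 -m creep '[{"jaw":0.0,"tx":0.02,"ty":0,"tz":0.015,"yaw":0},{"jaw":0.0,"tx":0.05,"ty":0,"tz":0.035,"yaw":0},{"jaw":0.0,"tx":0.08,"ty":0.01,"tz":0.06,"yaw":0},{"jaw":0.0,"tx":0.11,"ty":0.03,"tz":0.085,"yaw":0},{"jaw":0.0,"tx":0.13,"ty":0.06,"tz":0.1,"yaw":0},{"jaw":0.0,"tx":0.139,"ty":0.085,"tz":0.108,"yaw":0},{"jaw":0.0,"tx":0.139,"ty":0.1,"tz":0.108,"yaw":0},{"jaw":0.0,"tx":0.139,"ty":0.109,"tz":0.108,"yaw":0},{"jaw":0.0,"tx":0.139,"ty":0.109,"tz":0.108,"yaw":0},{"jaw":0.0,"tx":0.139,"ty":0.109,"tz":0.108,"yaw":0}]'
python3 -m creep '[{"jaw":0.0,"tx":0,"ty":0,"tz":0,"yaw":0},{"jaw":0.0,"tx":0,"ty":0,"tz":0,"yaw":0},{"jaw":0.0,"tx":0,"ty":0,"tz":0,"yaw":0}]' 8
python3 tilt.py t11.png
python3 -m creep '[{"jaw":0.0,"tx":0,"ty":0,"tz":0,"yaw":0},{"jaw":0.0,"tx":0,"ty":0,"tz":0,"yaw":0},{"jaw":0.0,"tx":0,"ty":0,"tz":0,"yaw":0},{"jaw":0.0,"tx":0,"ty":0,"tz":0,"yaw":0}]' 4
python3 tilt.py t12.png;python3 wb.py wb6.png
```

```text
time_s: 19.23
tool_pos: [0.4499, 0.1196, 0.133]
eef_rot: [-0.297, 2.071, -2.071]
force: [0.5, -0.3, -3.9]
gripper_width: 0.0158
time_s: 19.48
tool_pos: [0.4505, 0.1198, 0.1342]
eef_rot: [-0.294, 2.069, -2.069]
force: [-0.5, -1.3, -3.8]
gripper_width: 0.0158
t 19.53 tcp [0.4505 0.1198 0.1341] F [ 0.7 -0.2 -4.3] M [-0.069  0.082  0.054] w 0.0158 n 431
[[12.3, -24.1, -7.9, -7.7], [20.3, -27.3, -11.4, -6.4], [28.3, -30.8, -14.6, -6.0], [36.3, -34.1, -16.7, -6.0], [44.3, -37.7, -19.8, -6.3], [52.3, -39.8, -23.3, -7.1], [60.3, -43.1, -26.9, -6.1], [68.3, -46.7, -30.1, -6.5], [76.3, -50.0, -32.4, -5.9], [84.3, -52.3, -35.8, -6.5], [92.3, -56.1, -39.2, -6.5], [100.3, -56.6, -42.6, -6.5]]
tilt tool-x per down -21.15 deg, jaw-plane 0.25 deg; x at TCP level -0.0115; lowest world z 0.0300; axis z-offset -0.0065
time_s: 19.87
tool_pos: [0.4503, 0.1197, 0.1338]
eef_rot: [-0.295, 2.07, -2.07]
force: [-0.1, 0.1, -3.0]
gripper_width: 0.0158
t 19.92 tcp [0.4503 0.1197 0.1338] F [ 0.2 -0.2 -4.1] M [0.036 0.012 0.025] w 0.0157 n 360
[[12.5, -9.9, 2.4, -7.9], [20.5, -9.9, 2.7, -8.0], [28.5, -11.3, 1.8, -
[... 592 characters left out ...]
 0.000 n 501 x -0.0134..-0.0099 z -0.0119..0.0119
y 0.010 n 294 x -0.0131..-0.0122 z -0.0080..0.0070
y 0.020 n 248 x -0.0128..-0.0119 z -0.0081..0.0071
y 0.030 n 208 x -0.0125..-0.0116 z -0.0081..0.0071
y 0.040 n 182 x -0.0123..-0.0114 z -0.0081..0.0070
y 0.050 n 157 x -0.0119..-0.0112 z -0.0080..0.0070
y 0.060 n 135 x -0.0117..-0.0109 z -0.0081..0.0070
y 0.070 n 122 x -0.0114..-0.0104 z -0.0081..0.0072
y 0.080 n 105 x -0.0112..-0.0104 z -0.0080..0.0070
y 0.090 n 89 x -0.0108..-0.0101 z -0.0079..0.0070
y 0.100 n 82 x -0.0106..-0.0098 z -0.0079..0.0070
y 0.110 n 72 x -0.0103..-0.0096 z -0.0080..0.0070
y 0.120 n 44 x -0.0100..-0.0091 z -0.0079..0.0070
[0.45036888 0.1196563  0.1337729 ] 19.9667
```

The square bar now hangs within about 1.5° of upright. I'll tighten the grip, lift high enough to clear the standing round bar, turn to the stage's yaw (+0.183) and go over the square hole.

```bash
python3 -m creep '[{"jaw":0.0,"tx":0,"ty":0,"tz":0,"yaw":0},{"jaw":0.0,"tx":0,"ty":-0.02,"tz":0,"yaw":0},{"jaw":0.0,"tx":0,"ty":-0.05,"tz":0,"yaw":0},{"jaw":0.0,"tx":0,"ty":-0.09,"tz":0,"yaw":0},{"jaw":0.0,"tx":0,"ty":-0.13,"tz":0.01,"yaw":0},{"jaw":0.0,"tx":0,"ty":-0.165,"tz":0.03,"yaw":0.05},{"jaw":0.0,"tx":0.002,"ty":-0.195,"tz":0.06,"yaw":0.1},{"jaw":0.0,"tx":0.005,"ty":-0.2,"tz":0.095,"yaw":0.15},{"jaw":0.0,"tx":0.008,"ty":-0.2,"tz":0.13,"yaw":0.183},{"jaw":0.0,"tx":0.01,"ty":-0.2,"tz":0.17,"yaw":0.183},{"jaw":0.0,"tx":0.013,"ty":-0.2,"tz":0.21,"yaw":0.183},{"jaw":0.0,"tx":0.016,"ty":-0.2,"tz":0.25,"yaw":0.183},{"jaw":0.0,"tx":0.02,"ty":-0.2,"tz":0.29,"yaw":0.183},{"jaw":0.0,"tx":0.0216,"ty":-0.2,"tz":0.325,"yaw":0.183},{"jaw":0.0,"tx":0.0216,"ty":-0.2,"tz":0.352,"yaw":0.183},{"jaw":0.0,"tx":0.0216,"ty":-0.2,"tz":0.365,"yaw":0.183},{"jaw":0.0,"tx":0.0216,"ty":-0.2,"tz":0.3686,"yaw":0.183},{"jaw":0.0,"tx":0.0216,"ty":-0.2,"tz":0.3686,"yaw":0.183},{"jaw":0.0,"tx":0.0216,"ty":-0.2,"tz":0.3686,"yaw":0.183}]' 25; sed -i 's/\.13,\.02)/.14,.02)/' hole.py; python3 hole.py hh4.png
```

```text
time_s: 21.55
tool_pos: [0.5323, -0.2394, 0.3337]
eef_rot: [-0.109, 2.171, -2.169]
force: [-0.6, 1.1, -3.7]
gripper_width: 0.016
21.6 [ 0.5323 -0.2392  0.334 ] [ 0.7 -0.7 -2.9] jaw -1.4699691568028534
block 7033 [ 0.5307 -0.2048] [ 80.2 120.5] 5.78 0.0736
hole 0.035 19 local x 0.0057..0.0108 y 0.0316..0.0422 hole est [ 0.5272 -0.17  ]
hole -0.035 271 local x -0.0074..0.0086 y -0.0440..-0.0271 hole est [ 0.5342 -0.2396]
bar y 0.030 n 250 x -0.0125.. z -0.0079..0.0072
bar y 0.050 n 190 x -0.0119.. z -0.0080..0.0071
bar y 0.070 n 142 x -0.0113.. z -0.0080..0.0072
bar y 0.090 n 115 x -0.0107.. z -0.0081..0.0072
bar y 0.110 n 85 x -0.0102.. z -0.0081..0.0073
lowest bar 0.12123146189185938
```

Aligned to within 1 mm (tz +1.2 mm). Descending: fast to 10 mm above the block, then a check.

```bash
python3 -m creep '[{"jaw":0.0,"tx":0,"ty":0.01,"tz":0.0012,"yaw":0},{"jaw":0.0,"tx":0,"ty":0.03,"tz":0.0012,"yaw":0},{"jaw":0.0,"tx":0,"ty":0.06,"tz":0.0012,"yaw":0},{"jaw":0.0,"tx":0,"ty":0.09,"tz":0.0012,"yaw":0},{"jaw":0.0,"tx":0,"ty":0.11,"tz":0.0012,"yaw":0},{"jaw":0.0,"tx":0,"ty":0.12,"tz":0.0012,"yaw":0},{"jaw":0.0,"tx":0,"ty":0.125,"tz":0.0012,"yaw":0},{"jaw":0.0,"tx":0,"ty":0.125,"tz":0.0012,"yaw":0},{"jaw":0.0,"tx":0,"ty":0.125,"tz":0.0012,"yaw":0}]' 10; python3 hole.py hh5.png
```

```text
time_s: 22.35
tool_pos: [0.5331, -0.2415, 0.2102]
eef_rot: [-0.107, 2.167, -2.171]
force: [-0.3, 0.0, -3.5]
gripper_width: 0.0159
22.4 [ 0.5331 -0.2416  0.2103] [ 0.1  0.7 -3.4] jaw -1.4706678320360271
block 13197 [ 0.5308 -0.2047] [ 80.4 120.7] 5.7 0.0736
hole 0.035 30 local x 0.0064..0.0115 y 0.0323..0.0421 hole est [ 0.5273 -0.1698]
hole -0.035 147 local x -0.0005..0.0091 y -0.0435..-0.0271 hole est [ 0.5343 -0.2395]
bar y 0.030 n 258 x -0.0124.. z -0.0084..0.0067
bar y 0.050 n 184 x -0.0119.. z -0.0084..0.0067
bar y 0.070 n 137 x -0.0112.. z -0.0085..0.0068
bar y 0.090 n 112 x -0.0107.. z -0.0086..0.0065
bar y 0.110 n 87 x -0.0102.. z -0.0081..0.0068
lowest bar 0.12065946099621784
```

View pics/hh5.png

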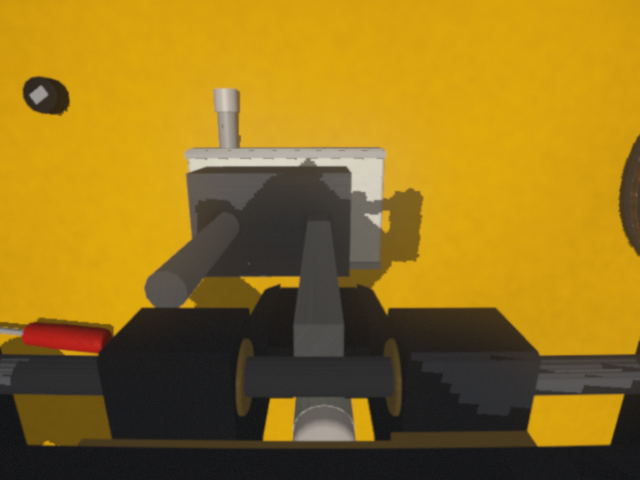

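The wrist view shows the round bar standing in its hole (left) and the square bar over the square hole at about (320,220). I'll correct tx +0.7 and tz -1 mm, then lower slowly.

```bash
python3 -m creep '[{"jaw":0.0,"tx":0.0007,"ty":0.004,"tz":-0.001,"yaw":0},{"jaw":0.0,"tx":0.0007,"ty":0.008,"tz":-0.001,"yaw":0},{"jaw":0.0,"tx":0.0007,"ty":0.011,"tz":-0.001,"yaw":0},{"jaw":0.0,"tx":0.0007,"ty":0.013,"tz":-0.001,"yaw":0},{"jaw":0.0,"tx":0.0007,"ty":0.015,"tz":-0.001,"yaw":0},{"jaw":0.0,"tx":0.0007,"ty":0.017,"tz":-0.001,"yaw":0},{"jaw":0.0,"tx":0.0007,"ty":0.019,"tz":-0.001,"yaw":0},{"jaw":0.0,"tx":0.0007,"ty":0.021,"tz":-0.001,"yaw":0},{"jaw":0.0,"tx":0.0007,"ty":0.023,"tz":-0.001,"yaw":0},{"jaw":0.0,"tx":0.0007,"ty":0.025,"tz":-0.001,"yaw":0},{"jaw":0.0,"tx":0.0007,"ty":0.025,"tz":-0.001,"yaw":0}]' 10; python3 hole.py hh6.png
```

```text
time_s: 23.32
tool_pos: [0.5317, -0.2405, 0.1833]
eef_rot: [-0.109, 2.171, -2.17]
force: [0.4, -0.6, -4.3]
gripper_width: 0.0162
23.3667 [ 0.5317 -0.2406  0.1835] [ 0.1 -0.5 -3. ] jaw -1.4709412037344243
block 15916 [ 0.5307 -0.2045] [ 80.7 120.9] 5.73 0.0736
hole 0.035 36 local x 0.0064..0.0116 y 0.0319..0.0420 hole est [ 0.5272 -0.1697]
hole -0.035 45 local x 0.0035..0.0095 y -0.0437..-0.0268 hole est [ 0.5342 -0.2393]
bar y 0.030 n 252 x -0.0125.. z -0.0083..0.0068
bar y 0.050 n 188 x -0.0119.. z -0.0084..0.0068
bar y 0.070 n 139 x -0.0113.. z -0.0084..0.0069
bar y 0.090 n 109 x -0.0108.. z -0.0085..0.0069
lowest bar 0.10351291474272123
```

Free again, about 13 mm into the hole. Continuing to the floor.

```bash
python3 -m creep '[{"jaw":0.0,"tx":0,"ty":0.002,"tz":0,"yaw":0},{"jaw":0.0,"tx":0,"ty":0.004,"tz":0,"yaw":0},{"jaw":0.0,"tx":0,"ty":0.006,"tz":0,"yaw":0},{"jaw":0.0,"tx":0,"ty":0.008,"tz":0,"yaw":0},{"jaw":0.0,"tx":0,"ty":0.01,"tz":0,"yaw":0},{"jaw":0.0,"tx":0,"ty":0.012,"tz":0,"yaw":0},{"jaw":0.0,"tx":0,"ty":0.014,"tz":0,"yaw":0},{"jaw":0.0,"tx":0,"ty":0.016,"tz":0,"yaw":0}]' 10
python3 -m creep '[{"jaw":0.0,"tx":0,"ty":0.002,"tz":0,"yaw":0},{"jaw":0.0,"tx":0,"ty":0.004,"tz":0,"yaw":0},{"jaw":0.0,"tx":0,"ty":0.006,"tz":0,"yaw":0},{"jaw":0.0,"tx":0,"ty":0.008,"tz":0,"yaw":0},{"jaw":0.0,"tx":0,"ty":0.01,"tz":0,"yaw":0},{"jaw":0.0,"tx":0,"ty":0.01,"tz":0,"yaw":0}]' 8
python3 -m creep '[{"jaw":0.0,"tx":0,"ty":0.001,"tz":0,"yaw":0},{"jaw":0.0,"tx":0,"ty":0.002,"tz":0,"yaw":0},{"jaw":0.0,"tx":0,"ty":0.003,"tz":0,"yaw":0},{"jaw":0.0,"tx":0,"ty":0.004,"tz":0,"yaw":0},{"jaw":0.0,"tx":0,"ty":0.005,"tz":0,"yaw":0},{"jaw":0.0,"tx":0,"ty":0.005,"tz":0,"yaw":0}]' 6; python3 -c "
from workcell import bot;s=bot.sense();print(s['tool_pos'],s['force'],s['wrist_torque'])"
```

```text
time_s: 24.03
tool_pos: [0.5318, -0.2406, 0.1675]
eef_rot: [-0.108, 2.17, -2.17]
force: [-0.0, -0.7, -3.4]
gripper_width: 0.0159
time_s: 24.53
tool_pos: [0.5316, -0.2405, 0.1573]
eef_rot: [-0.109, 2.171, -2.17]
force: [1.0, 0.1, -2.9]
gripper_width: 0.0157
time_s: 25.03
tool_pos: [0.5326, -0.2411, 0.1545]
eef_rot: [-0.105, 2.166, -2.171]
force: [-0.6, 0.2, 7.6]
gripper_width: 0.0161
[ 0.53264589 -0.24112347  0.15454801] [-0.58021513  0.15119898  7.56560305] [0.13742407 0.03488399 0.04489004]
```

Floor reached at a TCP height of 0.1545, exactly as predicted. Releasing, rising and verifying.

```bash
python3 -m creep '[{"jaw":0.04,"tx":0,"ty":0,"tz":0,"yaw":0},{"jaw":0.04,"tx":0,"ty":0,"tz":0,"yaw":0},{"jaw":0.04,"tx":0,"ty":0,"tz":0,"yaw":0},{"jaw":0.04,"tx":0,"ty":0,"tz":0,"yaw":0},{"jaw":0.04,"tx":0,"ty":-0.02,"tz":0,"yaw":0},{"jaw":0.04,"tx":0,"ty":-0.04,"tz":0,"yaw":0},{"jaw":0.04,"tx":0,"ty":-0.08,"tz":0,"yaw":0},{"jaw":0.04,"tx":0,"ty":-0.12,"tz":0,"yaw":0},{"jaw":0.04,"tx":0,"ty":-0.16,"tz":0,"yaw":0},{"jaw":0.04,"tx":0,"ty":-0.19,"tz":0,"yaw":0},{"jaw":0.04,"tx":0,"ty":-0.19,"tz":0,"yaw":0},{"jaw":0.04,"tx":0,"ty":-0.19,"tz":0,"yaw":0}]' 20
python3 - <<'E'
from h import *
from workcell import bot,vision
d=vision.get_image("wrist");s=bot.sense();w=cloud(d);x,y,z=np.moveaxis(w,-1,0)
c=np.array([.5307,-.2047]);A=np.radians(5.73);E=np.array([[np.cos(A),-np.sin(A)],[np.sin(A),np.cos(A)]])
for nm,g in(("round",.035),("square",-.035)):
    h=c+E@[0,g]
    near=np.hypot(x-h[0],y-h[1])<.025
    q=w[near&(z>.188)&(z<.205)];print(nm,"top end",len(q),"z %.4f"%np.median(q[:,2]),"off hole (stage xy)",((np.median(q[:,:2],0)-h)@E).round(4))
print(s["tool_pos"],s["force"])
v=vision.get_image("side");cv2.imwrite("pics/end.png",v["pixels"][:,:,::-1])
E
```

```text
time_s: 26.03
tool_pos: [0.532, -0.2407, 0.3439]
eef_rot: [-0.106, 2.167, -2.171]
force: [-0.1, -0.5, -0.9]
gripper_width: 0.0399
round top end 503 z 0.1915 off hole (stage xy) [-0.0001 -0.0013]
square top end 430 z 0.1915 off hole (stage xy) [-0.0003 -0.0003]
[ 0.53166611 -0.24052944  0.34215024] [-0.73582502 -0.2718352  -0.78846579]
```

View pics/end.png

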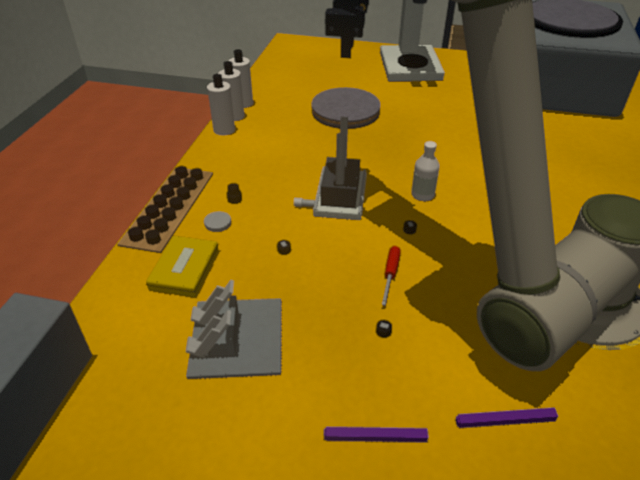

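Both bars stand in the block at about (341,170), the rest is empty, and nothing else has moved. Handing in.

```bash
python3 -c "
from workcell import bot;print(bot.hand_in())"
```

```text
the job is handed in; nothing more can be done
None
```

Both bars are standing upright in their own holes, same end up and fully home, and I've handed the job in at about 26 s of the 72 s allowed.

**How it was done:** The tool can only point down, so I drew each bar out along its axis. I then loosened the grip just above the table so the bar swung upright. The round bar I stood on the table and regripped. I lowered both slowly with a light grip until I felt the floor.

**Last checks:**
- **Height:** both top ends read z = 0.1915 m. The expected value is 0.193 m, and the wrist camera reads about 1.4 mm low.
- **Position:** the top ends are within 1.3 mm (round) and 0.4 mm (square) of their hole centres.
- **Gentleness:** the wrist force stayed under 8 N at every reading.
- **Surroundings:** the final side view shows the bystanders unmoved and the arm clear.

**What went wrong or disagreed:**
- Two early moves were refused because a row left out keys; nothing moved.
- The first grip on the round bar was about 7 mm off centre. Its regrip left a lean of about 2°, which was gone once it was in the hole.
- The top and wrist cameras differed by about 3 mm in x on the stage and rest. I went by the wrist camera at the hole.

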